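# Load the sample rack and hold the reference jar ready over the last pocket

## Task

Two of the four pockets of the blue sample rack are empty: set the spare cream-lidded jar fully down in one of them and let go of it. Then pick up the grey-lidded reference jar, lift it higher than the sealing-film carton in the way and carry it over to the pocket that is still empty, and finish holding it there, still and upright, centred over the pocket with its base about 1 cm above the rack and touching neither the rack nor any other jar: do not lower it in or let go. Leave the two jars already in the rack and everything else on the bench as they are.

Things in the scene. Friction and masses are not known exactly. Their poses are not given: they have to be found in the camera images.
- rack: Blue sample rack fixed to the worktop: a plate 66 mm (its x) by 270 mm (its y) by 10 mm thick, origin at the centre of its underside, which is on the worktop. Four round through pockets in one row along its y, 62 mm apart, each 50 mm across with a 2 mm chamfer; jars in them stand on the worktop (z = 0) and rise 30 mm above the rack. In the row the lids of neighbouring jars leave only 13 mm between them, so grip a jar with the fingers across the row (along the rack's x).
- pocket0 (a point): Centre of the mouth of pocket 0 (0 of 0..3, counted along the rack's +y), at the height of the rack's upper face, 10 mm above the worktop. Which two pockets are empty varies.
- pocket1 (a point): Centre of the mouth of pocket 1 (1 of 0..3, counted along the rack's +y), at the height of the rack's upper face, 10 mm above the worktop. Which two pockets are empty varies.
- pocket2 (a point): Centre of the mouth of pocket 2 (2 of 0..3, counted along the rack's +y), at the height of the rack's upper face, 10 mm above the worktop. Which two pockets are empty varies.
- pocket3 (a point): Centre of the mouth of pocket 3 (3 of 0..3, counted along the rack's +y), at the height of the rack's upper face, 10 mm above the worktop. Which two pockets are empty varies.
- racked_a_center (a point): Cream sample jar with a cream lid that already stands in a pocket of the rack. 49 mm across the lid, 40 mm high; the body below is 45 mm across from the base up to 24 mm, the lid spans 24 to 40 mm above the base. Rigid, 30 to 75 g. This point is its centre, on its axis, 20 mm above its base; z is the jar's upward axis.
- racked_b_center (a point): The other cream sample jar with a cream lid that already stands in a pocket of the rack. 49 mm across the lid, 40 mm high; the body below is 45 mm across from the base up to 24 mm, the lid spans 24 to 40 mm above the base. Rigid, 30 to 75 g. This point is its centre, on its axis, 20 mm above its base; z is the jar's upward axis.
- cream_jar_center (a point): The spare: a cream sample jar with a cream lid, standing on the worktop to the right of the rack. 49 mm across the lid, 40 mm high; the body below is 45 mm across from the base up to 24 mm, the lid spans 24 to 40 mm above the base. Rigid, 30 to 75 g. This point is its centre, on its axis, 20 mm above its base; z is the jar's upward axis.
- grey_jar_center (a point): The reference: a cream sample jar with a grey lid, standing on the worktop to the right of the rack. 49 mm across the lid, 40 mm high; the body below is 45 mm across from the base up to 24 mm, the lid spans 24 to 40 mm above the base. Rigid, 30 to 75 g. This point is its centre, on its axis, 20 mm above its base; z is the jar's upward axis.
- carton: Sealing-film carton 110 (its x) x 62 x 48 mm high, loose, lying between the two spare jars and the rack; origin at the centre of its underside. A bystander, as are the next six; all seven have the origin at the centre of the underside.
- beaker: Empty clear glass beaker, 61 mm across and 73 mm high, loose, near the far end of the carton.
- desk_timer: White timer 56 x 66 x 16 mm, loose, near the near end of the carton.
- amber_bottle: Amber bottle with a black cap, 62 mm across, 138 mm high, loose, at the back.
- blue_cap_bottle: White bottle with a blue cap, 56 mm across, 112 mm high, loose, at the back.
- red_stopper: Red-brown rubber stopper, 34 mm across, 28 mm high, loose, at the back.
- check_weight: Metal check weight, 28 mm across, 48 mm high, loose, at the back.
- disperser: Fixed equipment to keep clear of: a tall disperser (base plate, lab jack and glass beaker under a motor head on a post, far higher than the robot's wrist) at the right of the worktop. It fills about x 0.40 to 0.75, y -0.33 to -0.60 at all heights; an arm that starts to the right of it must draw in towards its base (tool within about 0.47 m of the base axis, 0.3 m high) and swing past in front of it. Origin at the centre of its base's underside.
Mind the look-alikes: they are no part of the job. What is shaped like the part that bears cream_jar_center but orange is not meant.

How it is judged:
By the outcome, as a careful person would: the job done as asked, in the order asked, and still so for the second after the job is handed in, while the arm keeps its last pose, push and grip.
It also fails if it takes over 69 s, if anything falls off the work surface, if the arm or the gripper's body presses on something with over 40 N, if the wrist force passes 120 N, or if a joint passes its speed limit or range.

## Robot

A 7-joint arm with a two-finger parallel gripper is mounted at the origin on a cart in front of the work surface, level with it; the furniture and walls round the work are solid. World frame = base frame: x ahead of the robot, y to its left, z up, the work surface at z = 0. Lengths are in m, angles in degrees, forces in N, time in s.
With the tool pointing down it reaches from about 0.4 to 0.85 m from the base axis. Payload 4.4 kg.
Tool frame: the origin (TCP) lies between the finger pads; the fingertips stand 14 mm ahead of it and the grasp point (between the pads) lies 5 mm behind it; z points along the fingers, x is the direction in which the jaws open and shut, and the axes are right-handed (so a half turn about z gives the same grasp; the last joint's range is limited). The gripper opens to 94 mm and grips with 3 to 60 N. Pads are 16 mm wide; open, the fingers measure 119 mm over their backs; the gripper's body (75 mm by 177 mm) begins 78 mm behind the grasp point.
Start: joints at [-68.629, 36.005, 2.206, 86.941, -1.547, 57.084, -1.146], TCP at [0.276, 0.588, 0.219] pointing down, gripper open.
Joint ranges: [-175.42, 175.42], [-21.48, 121.26], [-71.46, 75.88], [10.55, 141.38], [-63.04, 243.04], [13.31, 113.54], [-168.57, 168.57]. Speed limits (degrees/s): [147.25, 147.25, 180, 180, 180, 180, 180].

## Interface

Orientations are given as a 3x3 rotation matrix whose columns are the frame's x, y, z axes.
In Python, from plant import sensors, eyes, job gives the robot as it stands.
- The arm moves only by the tool jog_arm, never from a script. Its argument "commands" is one flat list of numbers, 5 for each row, row after row: the closure, from -1 (fully open) to 1 (shut), then the shift along the tool's x, y, z in mm, then the turn about the tool's z in degrees. A call has exactly 10 rows; each row shifts and turns the pose as measured when the row begins, along the tool's axes as they then stand; what a row does not reach is not made up. A row lasts 1/8 s, in which the tool goes at most 62.5 mm and 10.7 degrees, less where a joint would pass 70% of its speed; a pose out of reach is approached as far as the arm can. A call is refused whole if a number of a shift passes 62.5 or a number of a turn 10.7, either way. A call with a gripper value outside its range is refused whole. The fingers move at their own pace and stop on an object; "newtons" is the grip in N (left out, the last holds). Time passes only in rows, so rows that do not move let the fingers close, or fill a call up. It gives the time, the measured TCP pose, the force and the opening at its end, in the units of the state.
- sensors.get_obs(): the state, without advancing time (a new reading comes with each control period).
- eyes.grab_frame(name): name is "side" or "top" or "wrist"; returns a dict with "img" (400x640x3 uint8, red, green, blue), "K" (3x3 intrinsics, pixels), "D" ([k1, k2, p1, p2, k3] as OpenCV has them; the pictures are not rectified), "position" and "attitude" of the camera in the world; the wrist camera has in their place "hand_eye" (4x4, takes a point from camera to tool coordinates, whose origin is the TCP and whose axes are the tool frame's). Camera axes: x right, y down, z forward; pixel columns grow to the right and rows downward; lengths in m; the calibration is good to about 2 mm. A picture is of the moment at which its call begins: read the wrist's pose just before it. There is no depth.
- job.hand_in(): hands the job in, once; it reports no verdict.
The state is a dict: "t": time; "joint_positions": joint angles; "qd": joint speeds; "effort": joint torques, N m; "position": TCP position; "eef_rot": TCP orientation; "force": force on the tool from outside, world axes, zero at the start; "moment": the same for the moment, N m; "grip_width": finger opening in m.
Only numpy, scipy, OpenCV 4.12 (cv2) and the standard library are available. Lean on these libraries where they do the work, as an engineer would, in place of code of your own. Each camera call takes 0.05 s, during which the arm holds its last target.

## Working session

There is one attempt and no reset: what is moved stays moved. The work goes in short steps, Python scripts to look and compute and a tool call to move; the robot and the scene stay as the last step left them, time stands still between calls to the robot, and variables do not carry over. Pictures are saved under pics/ and viewed, and the job is handed in when it is done.

Besides the shell and the picture viewer there is one more tool, called after "Call:" as name(argument=value, ...), one argument or row to a line, values as JSON. jog_arm: Moves the arm, as the interface text tells. Its arguments: {"type":"object","properties":{"commands":{"type":"array"},"newtons":{"type":"number"}},"required":["commands"]}

```bash
mkdir -p pics; ls; cat > h.py <<'E'
import numpy as np,cv2
from plant import sensors,eyes,job
def save(n,f):
    cv2.imwrite(f'pics/{f}.png',cv2.cvtColor(n['img'],cv2.COLOR_RGB2BGR))
E
python3 - <<'E'
from h import *
import pickle
o=sensors.get_obs();print(o)
for n in('side','top'):
    g=eyes.grab_frame(n);save(g,n+'0');pickle.dump(g,open(n+'0.pkl','wb'));print({k:v for k,v in g.items() if k!='img'})
E
```

```text
pics
{'t': 0.0, 'joint_positions': array([-68.62943143,  36.05592021,   2.20484494,  86.99536   ,
        -1.54561776,  57.08390492,  -1.14615112]), 'qd': array([ 0.02707463,  0.00670467, -0.05759389, -0.05520113, -0.15825158,
       -0.07402012, -0.02401006]), 'effort': array([ 1.50143828e-04, -5.49728644e+01,  1.14389677e+00, -1.86633664e+01,
       -5.21527778e-02,  2.33568787e-02,  1.57181571e-04]), 'position': array([0.27587847, 0.58784821, 0.2185923 ]), 'eef_rot': array([[ 4.24861710e-01,  9.05257977e-01, -7.22818859e-04],
       [ 9.05256397e-01, -4.24862320e-01, -1.69270603e-03],
       [-1.83943413e-03,  6.48295823e-05, -9.99998306e-01]]), 'force': array([ 0.53408137, -0.6395136 ,  0.36967365]), 'moment': array([-0.02702456, -0.00333929, -0.03217172]), 'grip_width': 0.09388813494123645}
{'K': array([[434.29456969,   0.        , 322.18752949],
       [  0.        , 434.29456969, 203.81441319],
       [  0.        ,   0.        ,   1.        ]]), 'D': array([0.00678211, 0.        , 0.        , 0.        , 0.        ]), 'position': array([0.36195391, 0.91832104, 0.64514479]), 'attitude': array([[-0.97544906, -0.10942037,  0.19111858],
       [-0.22017044,  0.50388527, -0.83523925],
       [-0.00490965, -0.85681201, -0.51560555]])}
{'K': array([[390.77553506,   0.        , 321.94522071],
       [  0.        , 390.77553506, 199.11480948],
       [  0.        ,   0.        ,   1.        ]]), 'D': array([-0.07731942,  0.        ,  0.        ,  0.        ,  0.        ]), 'position': array([ 0.47579359, -0.05921588,  1.0992318 ]), 'attitude': array([[-0.01060821, -0.99555709,  0.09356039],
       [-0.9998811 ,  0.00951381, -0.0121355 ],
       [ 0.01119147, -0.093678  , -0.99553964]])}
```

View pics/top0.png

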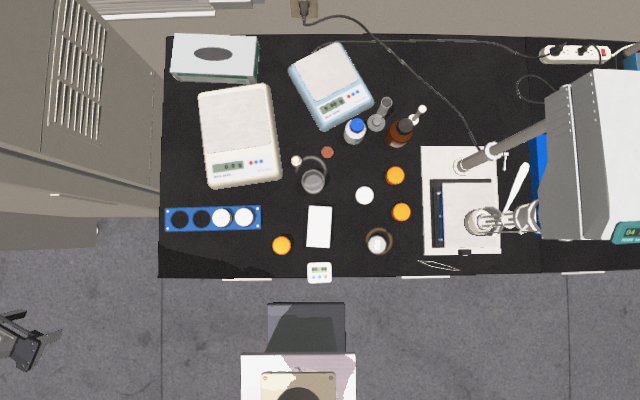

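View pics/side0.png

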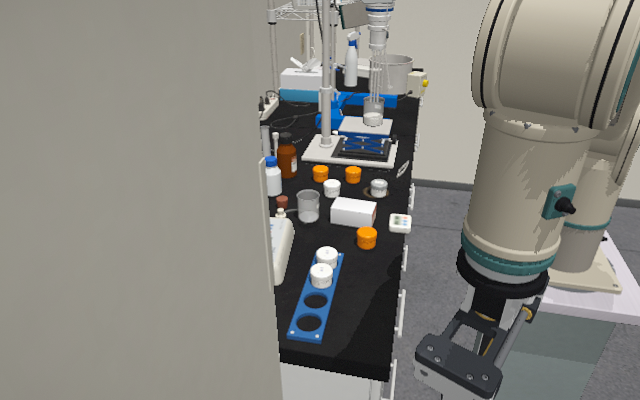

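```bash
python3 - <<'E'
from h import *
import pickle
g=pickle.load(open('top0.pkl','rb'));im=cv2.cvtColor(g['img'],cv2.COLOR_RGB2BGR)
a=cv2.resize(im[140:285,260:420],None,fx=5,fy=4,interpolation=cv2.INTER_CUBIC)
a=cv2.resize(im[140:285,270:420],None,fx=4,fy=4,interpolation=cv2.INTER_CUBIC)
cv2.imwrite('pics/z1.png',a)
cv2.imwrite('pics/z2.png',cv2.resize(im[195:240,155:270],None,fx=6,fy=6,interpolation=cv2.INTER_CUBIC))
g=pickle.load(open('side0.pkl','rb'));im=cv2.cvtColor(g['img'],cv2.COLOR_RGB2BGR)
cv2.imwrite('pics/z3.png',cv2.resize(im[150:350,260:420],None,fx=4,fy=3,interpolation=cv2.INTER_CUBIC)[:600])
E
```

```text
(no output)
```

View pics/z1.png

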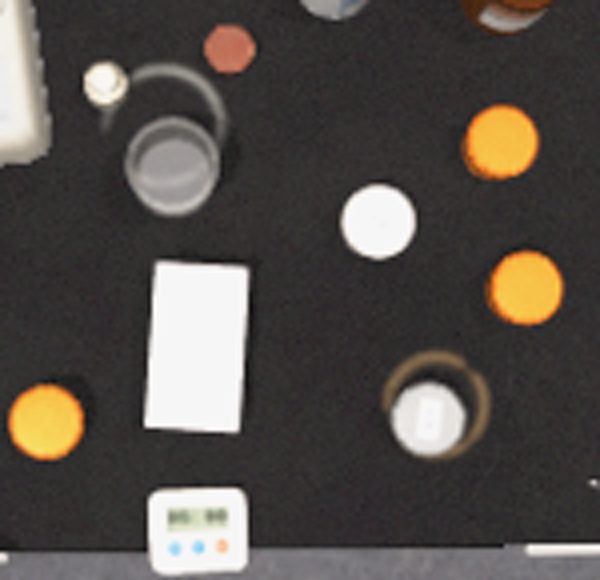

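View pics/z2.png

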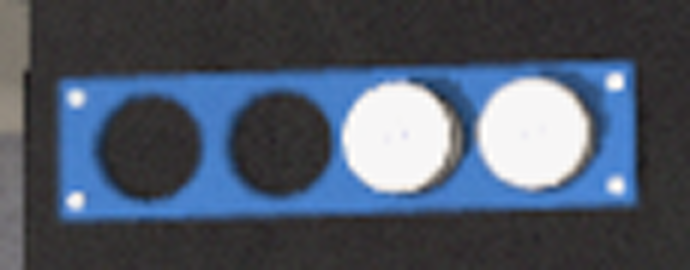

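View pics/z3.png

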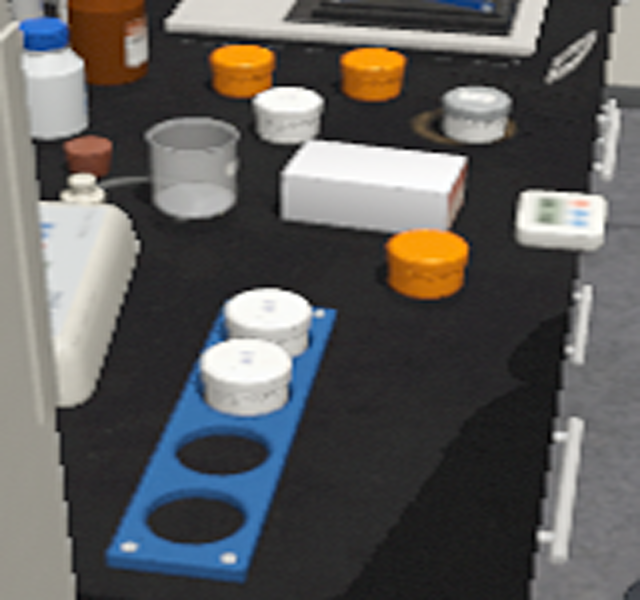

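```bash
cat >> h.py <<'E'
def ray(g,uv,z,R=None,p=None):
    R=g['attitude'] if R is None else R; p=g['position'] if p is None else p
    uv=np.asarray(uv,float).reshape(-1,1,2)
    n=cv2.undistortPoints(uv,g['K'],g['D'])[:,0]
    d=np.c_[n,np.ones(len(n))]@R.T
    return p+d*((z-p[2])/d[:,2])[:,None]
def wpose(o,g):
    T=np.eye(4);T[:3,:3]=o['eef_rot'];T[:3,3]=o['position'];M=T@g['hand_eye'];return M[:3,:3],M[:3,3]
def proj(g,P,R=None,p=None):
    R=g['attitude'] if R is None else R; p=g['position'] if p is None else p
    c=(np.asarray(P,float).reshape(-1,3)-p)@R
    return cv2.projectPoints(c,np.zeros(3),np.zeros(3),g['K'],g['D'])[0][:,0]
def blobs(m,lo=40):
    n,l,s,c=cv2.connectedComponentsWithStats(m.astype(np.uint8))
    return [(s[i],c[i],l==i) for i in range(1,n) if s[i][4]>=lo]
E
python3 - <<'E'
from h import *
import pickle
g=pickle.load(open('top0.pkl','rb'));im=g['img'].astype(int)
r,G,b=im[...,0],im[...,1],im[...,2]
m=(r>120)&(abs(r-b)<40); m[:190]=0;m[260:]=0;m[:,:300]&=False
for s,c,_ in blobs(m[:, :420]): print('w',s,c)
for n,(x0,x1,y0,y1) in dict(cream=(345,385,180,210),grey=(360,395,228,258),ra=(211,232,205,232),rb=(233,256,205,232)).items():
    mm=np.zeros_like(m);mm[y0:y1,x0:x1]=((r>120)&(abs(r-b)<40))[y0:y1,x0:x1]
    B=max(blobs(mm,20),key=lambda t:t[0][4]);(c,rad)=cv2.minEnclosingCircle(np.argwhere(B[2])[:,::-1].astype(np.float32))
    print(n,B[0],B[1],c,rad,ray(g,B[1],.04)[0])
mb=(b>r+50)&(b>120);mb[:,:150]=0;mb[:,280:]=0;mb[:195]=0;mb[245:]=0
B=max(blobs(mb),key=lambda t:t[0][4]);cs=[c for c in cv2.findContours(B[2].astype(np.uint8),cv2.RETR_EXTERNAL,cv2.CHAIN_APPROX_NONE)[0]]
P=ray(g,np.vstack(cs)[:,0].astype(float),.01)[:,:2]
R=cv2.minAreaRect(P.astype(np.float32));print(R,cv2.boxPoints(R))
hm=np.array([[155+(u+.5)/6-.5,195+(v+.5)/6-.5] for u,v in[(150,147),(280,144),(76,98),(76,201),(616,81),(616,185)]])
print(ray(g,hm,.01))
ct=np.array([[270+u/4,140+v/4] for u,v in[(155,262),(248,267),(240,432),(145,428)]]);print('carton',ray(g,ct,.048))
E
```

```text
w [306 190  15   4  42] [313.        191.0952381]
w [355 190  19  15 235] [364.11914894 196.20425532]
w [ 306  205   26   43 1006] [318.75646123 226.28230616]
w [368 236  18  18 268] [376.63059701 244.45522388]
cream [355 186  19  19 278] [364.11870504 194.91726619] (364.1219482421875, 194.93902587890625) 9.351974487304688 [ 0.58575369 -0.18744024  0.04      ]
grey [368 236  18  18 268] [376.63059701 244.45522388] (376.5, 244.5) 9.300638198852539 [ 0.45077277 -0.21871528  0.04      ]
ra [212 209  20  18 273] [221.15750916 217.49450549] (221.5, 217.5) 9.617792129516602 [0.52779383 0.20229233 0.04      ]
rb [234 208  19  19 275] [243.42909091 216.73090909] (243.2889862060547, 216.60092163085938) 9.426033020019531 [0.52935676 0.14148191 0.04      ]
((0.5276859402656555, 0.23474684357643127), (0.0674956664443016, 0.26904764771461487), 1.2337090969085693) [[0.49104956 0.36851287]
 [0.4968423  0.0995276 ]
 [0.56432235 0.10098082]
 [0.5585296  0.3699661 ]]
[[0.52572189 0.32741558 0.01      ]
 [0.52666635 0.26586092 0.01      ]
 [0.54895874 0.36325765 0.01      ]
 [0.50072519 0.36212951 0.01      ]
 [0.55471356 0.1085788  0.01      ]
 [0.50633812 0.10839777 0.01      ]]
carton [[ 0.55763021 -0.03625475  0.048     ]
 [ 0.55363748 -0.09894109  0.048     ]
 [ 0.44306169 -0.09218101  0.048     ]
 [ 0.4464057  -0.02870289  0.048     ]]
```

```bash
cat >> h.py <<'E'
def plan(wps,yaw=1.2,n=10,c=-1,rot_rows=None):
    """wps: list of (xyz, rows). prints rows; tool x to yaw deg (world), level tool"""
    o=sensors.get_obs();p=o['position'].copy();x=o['eef_rot'][:,0];a=np.degrees(np.arctan2(x[1],x[0]))
    k=sum(w[1] for w in wps);d=(yaw-a+180)%360-180
    rr=rot_rows or k;out=[];i=0
    for w,m in wps:
        w=np.array(w,float);p0=p.copy()
        for j in range(m):
            s=(w-p0)/m*1000
            t=np.radians(a);X=np.array([np.cos(t),np.sin(t),0]);Y=np.array([np.sin(t),-np.cos(t),0])
            tr=-d/rr if i<rr else 0
            out.append([c,round(s@X,1),round(s@Y,1),round(-s[2],1),round(tr,1)]);a-=tr;i+=1
        p=w
    print('t',o['t'],'pos',o['position'].round(4),'yaw',round(np.degrees(np.arctan2(x[1],x[0])),2),'tilt',o['eef_rot'][:,2].round(4),'w',o['grip_width'],'F',o['force'].round(1))
    for r in out: print(r, 'MAX' if np.linalg.norm(r[1:4])>62 or abs(r[4])>10.7 else '')
E
python3 -c "
from h import *
plan([([.37,.36,.25],5),([.46,.22,.3],5)])"
```

```text
t 0.1 pos [0.2759 0.5879 0.2187] yaw 64.86 tilt [-6.0e-04 -1.5e-03 -1.0e+00] w 0.09386542875352151 F [-0.8 -1.1 -0.7]
[-1, np.float64(-33.3), np.float64(36.4), np.float64(-6.3), np.float64(6.4)] 
[-1, np.float64(-29.0), np.float64(39.9), np.float64(-6.3), np.float64(6.4)] 
[-1, np.float64(-24.4), np.float64(42.8), np.float64(-6.3), np.float64(6.4)] 
[-1, np.float64(-19.5), np.float64(45.3), np.float64(-6.3), np.float64(6.4)] 
[-1, np.float64(-14.4), np.float64(47.2), np.float64(-6.3), np.float64(6.4)] 
[-1, np.float64(-0.2), np.float64(33.3), np.float64(-10.0), np.float64(6.4)] 
[-1, np.float64(3.5), np.float64(33.1), np.float64(-10.0), np.float64(6.4)] 
[-1, np.float64(7.2), np.float64(32.5), np.float64(-10.0), np.float64(6.4)] 
[-1, np.float64(10.7), np.float64(31.5), np.float64(-10.0), np.float64(6.4)] 
[-1, np.float64(14.2), np.float64(30.1), np.float64(-10.0), np.float64(6.4)]
```

Call:
jog_arm(
  commands=[-1, -33, 36, -6, 6.4, -1, -29, 40, -6, 6.4, -1, -24, 43, -6, 6.4, -1, -20, 45, -6, 6.4, -1, -14, 47, -6, 6.4, -1, 0, 33, -10, 6.4, -1, 3.5, 33, -10, 6.4, -1, 7, 32.5, -10, 6.4, -1, 11, 31.5, -10, 6.4, -1, 14, 30, -10, 6.4],
  newtons=20,
)

```text
t: 1.35
position: [0.4555, 0.2077, 0.2969]
eef_rot: [[1.0, -0.016, -0.008], [-0.016, -1.0, -0.006], [-0.008, 0.006, -1.0]]
force: [1.3, 0.6, -0.2]
grip_width: 0.094
```

```bash
python3 -c "
from h import *
import pickle
o=sensors.get_obs();g=eyes.grab_frame('wrist');save(g,'w1');pickle.dump((o,g),open('w1.pkl','wb'));print(g['K'],g['D'],g['hand_eye'])
print(o['qd'].round(1),o['joint_positions'].round(1))
plan([([.586,-.187,.25],8)])"
```

```text
[[321.328364     0.         321.61793286]
 [  0.         321.328364   201.88666735]
 [  0.           0.           1.        ]] [0.0229778 0.        0.        0.        0.       ] [[ 9.99999927e-01 -3.65682259e-04 -1.07958957e-04  8.46556164e-04]
 [ 3.80707939e-04  9.73203376e-01  2.29945740e-01 -6.68048838e-02]
 [ 2.09789437e-05 -2.29945764e-01  9.73203445e-01 -1.66187839e-01]
 [ 0.00000000e+00  0.00000000e+00  0.00000000e+00  1.00000000e+00]]
[ 18.2  -1.3  18.3  -9.5  -4.8  13.4 -16.1] [-44.8  20.1  23.5 104.2  -9.1  58.1 -18.6]
t 1.4 pos [0.4588 0.2028 0.2985] yaw -1.52 tilt [-0.0033 -0.0076 -1.    ] w 0.09416526497410935 F [ 2.1 -3.1  0.9]
[-1, np.float64(17.2), np.float64(48.3), np.float64(6.1), np.float64(-0.3)] 
[-1, np.float64(16.9), np.float64(48.4), np.float64(6.1), np.float64(-0.3)] 
[-1, np.float64(16.6), np.float64(48.5), np.float64(6.1), np.float64(-0.3)] 
[-1, np.float64(16.3), np.float64(48.6), np.float64(6.1), np.float64(-0.3)] 
[-1, np.float64(16.0), np.float64(48.7), np.float64(6.1), np.float64(-0.3)] 
[-1, np.float64(15.7), np.float64(48.8), np.float64(6.1), np.float64(-0.3)] 
[-1, np.float64(15.5), np.float64(48.9), np.float64(6.1), np.float64(-0.3)] 
[-1, np.float64(15.2), np.float64(49.0), np.float64(6.1), np.float64(-0.3)]
```

View pics/w1.png

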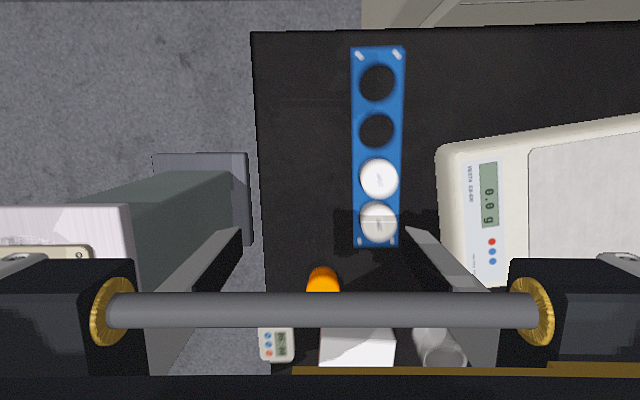

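```bash
cat >> h.py <<'E'
def rackfit(o,g):
    R,p=wpose(o,g);im=g['img'].astype(int);r,G,b=im[...,0],im[...,1],im[...,2]
    m=(b>r+45)&(b>90)
    B=max(blobs(m),key=lambda t:t[0][4])
    cs=max(cv2.findContours(B[2].astype(np.uint8),cv2.RETR_EXTERNAL,cv2.CHAIN_APPROX_NONE)[0],key=len)
    P=ray(g,cs[:,0].astype(float),.01,R,p)[:,:2]
    print('rect',cv2.minAreaRect(P.astype(np.float32)))
    h=cv2.morphologyEx(B[2].astype(np.uint8),cv2.MORPH_CLOSE,np.ones((2,2)))
    c,hi=cv2.findContours(h,cv2.RETR_CCOMP,cv2.CHAIN_APPROX_NONE)
    for i,k in enumerate(c):
        if hi[0][i][3]>=0 and len(k)>40:
            Q=ray(g,k[:,0].astype(float),.01,R,p)[:,:2]
            e=cv2.fitEllipse(Q.astype(np.float32)*1000);print('hole',e)
E
python3 -c "
from h import *
import pickle
o,g=pickle.load(open('w1.pkl','rb'));rackfit(o,g)"
```

```text
rect ((0.5301386117935181, 0.23411861062049866), (0.0717172846198082, 0.2761393189430237), 0.3323596715927124)
hole ((535.8966064453125, 197.4254913330078), (55.07012939453125, 62.67143630981445), 34.54993438720703)
hole ((531.1192626953125, 263.5267639160156), (44.74662399291992, 49.77632522583008), 125.6014404296875)
hole ((530.040771484375, 325.8562316894531), (45.25566482543945, 49.57023239135742), 127.45024108886719)
```

Call:
jog_arm(
  commands=[-1, 17, 48.5, 6, -0.3, -1, 17, 48.5, 6, -0.3, -1, 16.5, 48.5, 6, -0.3, -1, 16, 48.5, 6, -0.3, -1, 16, 48.5, 6, -0.3, -1, 15.5, 49, 6, -0.3, -1, 15, 49, 6, -0.3, -1, 9, 29, 6, -0.3, -1, 0, 0, 0, 0, -1, 0, 0, 0, 0],
)

```text
t: 2.65
position: [0.5809, -0.1759, 0.2474]
eef_rot: [[1.0, 0.024, -0.008], [0.024, -1.0, -0.005], [-0.008, 0.005, -1.0]]
force: [-0.5, -0.2, -0.8]
grip_width: 0.0944
```

```bash
python3 -c "
from h import *
import pickle
o=sensors.get_obs();g=eyes.grab_frame('wrist');save(g,'w2');pickle.dump((o,g),open('w2.pkl','wb'))
print(o['qd'].round(1),o['joint_positions'].round(1))
plan([([.586,-.187,.05],8)])"
```

```text
[ 0.3  0.5  0.3 -0.   0.2 -0.1  0.1] [ -0.9  32.7  24.2  92.3 -14.5  58.5  29. ]
t 2.7 pos [ 0.5808 -0.1759  0.2475] yaw 1.38 tilt [-0.0077 -0.0053 -1.    ] w 0.09396134265951962 F [-0.1  0.3 -0.5]
[-1, np.float64(0.6), np.float64(1.4), np.float64(24.7), np.float64(0.0)] 
[-1, np.float64(0.6), np.float64(1.4), np.float64(24.7), np.float64(0.0)] 
[-1, np.float64(0.6), np.float64(1.4), np.float64(24.7), np.float64(0.0)] 
[-1, np.float64(0.6), np.float64(1.4), np.float64(24.7), np.float64(0.0)] 
[-1, np.float64(0.6), np.float64(1.4), np.float64(24.7), np.float64(0.0)] 
[-1, np.float64(0.6), np.float64(1.4), np.float64(24.7), np.float64(0.0)] 
[-1, np.float64(0.6), np.float64(1.4), np.float64(24.7), np.float64(0.0)] 
[-1, np.float64(0.6), np.float64(1.4), np.float64(24.7), np.float64(0.0)]
```

View pics/w2.png

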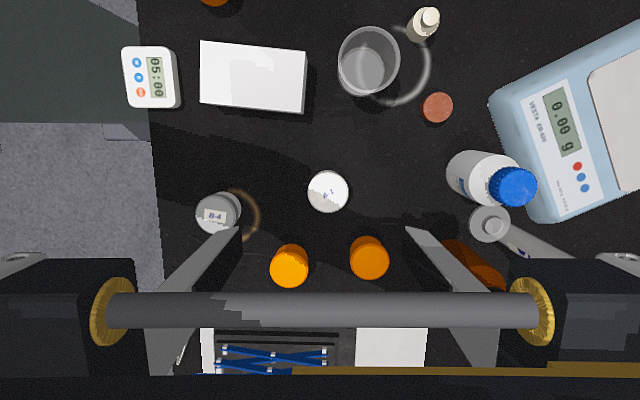

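```bash
python3 -c "
from h import *
import pickle
o,g=pickle.load(open('w2.pkl','rb'));R,p=wpose(o,g)
im=g['img'].astype(int);r,b=im[...,0],im[...,2]
for x0,x1,y0,y1,n in((300,352,165,216,'cream'),(185,246,185,245,'grey')):
    m=np.zeros(r.shape,bool);m[y0:y1,x0:x1]=((r>(110))&(abs(r-b)<40))[y0:y1,x0:x1]
    B=max(blobs(m),key=lambda t:t[0][4]);h=cv2.convexHull(np.argwhere(B[2])[:,::-1].astype(np.int32));M=cv2.moments(h)
    c=(M['m10']/M['m00'],M['m01']/M['m00']);print(n,B[0],c,ray(g,c,.04,R,p))
gt=pickle.load(open('top0.pkl','rb'))
for P in [(.5858,-.1874,.04),(.4508,-.2187,.04)]: print(proj(g,P,R,p))
im=cv2.cvtColor(g['img'],cv2.COLOR_RGB2BGR)
cv2.imwrite('pics/z4.png',cv2.resize(im[160:260,180:360],None,fx=4,fy=4,interpolation=cv2.INTER_CUBIC))
"
```

```text
cream [ 308  170   41   43 1345] (327.56847935548836, 191.3987915407855) [[ 0.58734871 -0.18549219  0.04      ]]
grey [ 195  196   41   39 1170] (215.1871893196989, 214.50092316432324) [[ 0.45258581 -0.21736678  0.04      ]]
[[326.21913121 192.94131564]]
[[213.76170176 215.52810614]]
```

View pics/z4.png

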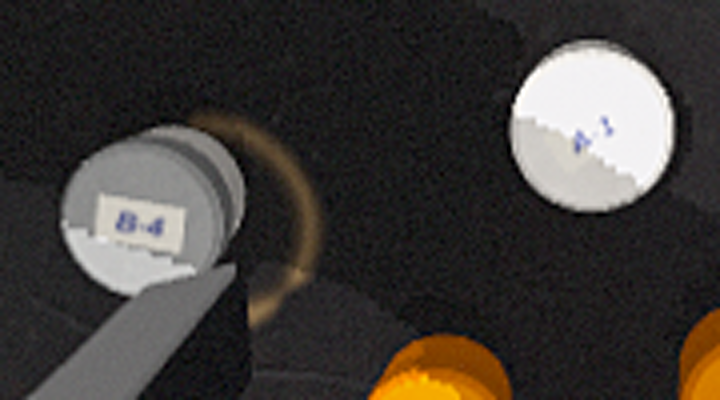

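Call:
jog_arm(
  commands=[-1, 3, 3, 25, 0, -1, 3, 3, 35, 0, -1, 2, 2, 40, 0, -1, 1, 1, 40, 0, -1, 0, 0, 30, 0, -1, 0, 0, 12, 0, -1, 0, 0, 0, 0, -1, 0, 0, 0, 0, -1, 0, 0, 0, 0, -1, 0, 0, 0, 0],
)

```text
t: 3.95
position: [0.5953, -0.1722, 0.068]
eef_rot: [[0.999, 0.042, 0.005], [0.042, -0.999, -0.001], [0.005, 0.002, -1.0]]
force: [1.7, 0.2, -0.1]
grip_width: 0.0939
```

```bash
python3 -c "
from h import *
import pickle
o=sensors.get_obs();g=eyes.grab_frame('wrist');save(g,'w3');pickle.dump((o,g),open('w3.pkl','wb'))
R,p=wpose(o,g)
im=g['img'].astype(int)
plan([([.587,-.186,.029],4)])"
```

```text
t 4.0 pos [ 0.5954 -0.1722  0.068 ] yaw 2.39 tilt [ 0.0049 -0.0014 -1.    ] w 0.09416917711361118 F [0.  0.6 0.5]
[-1, np.float64(-2.2), np.float64(3.3), np.float64(9.7), np.float64(0.3)] 
[-1, np.float64(-2.2), np.float64(3.4), np.float64(9.7), np.float64(0.3)] 
[-1, np.float64(-2.2), np.float64(3.4), np.float64(9.7), np.float64(0.3)] 
[-1, np.float64(-2.2), np.float64(3.4), np.float64(9.7), np.float64(0.3)]
```

View pics/w3.png

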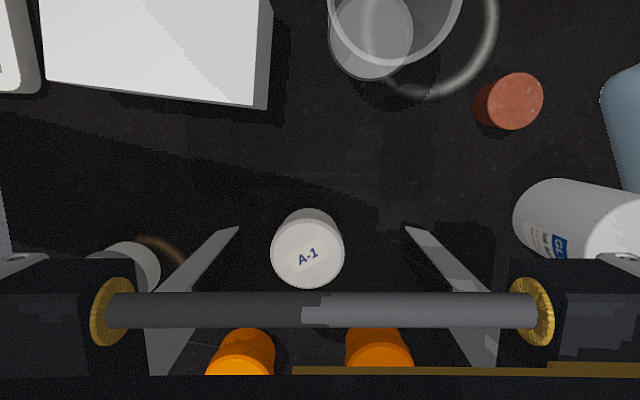

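```bash
cat >> h.py <<'E'
def lid(o,g,uv,z=.04):
    R,p=wpose(o,g);return ray(g,uv,z,R,p)[0]
E
python3 -c "
from h import *
import pickle
o,g=pickle.load(open('w3.pkl','rb'))
im=cv2.cvtColor(g['img'],cv2.COLOR_RGB2BGR)
print(lid(o,g,(307,256)))
R,p=wpose(o,g)
for c in((.587,-.186),(.5858,-.1874)):
    t=np.linspace(0,6.3,60);q=proj(g,np.c_[c[0]+.0245*np.cos(t),c[1]+.0245*np.sin(t),0*t+.04],R,p)
    cv2.polylines(im,[np.round(q*8).astype(int)],True,(0,0,255) if c[0]==.587 else (0,255,0),1,cv2.LINE_AA,3)
cv2.imwrite('pics/z5.png',cv2.resize(im[190:310,240:380],None,fx=5,fy=5,interpolation=cv2.INTER_CUBIC))
"
```

```text
[ 0.58752519 -0.18765013  0.04      ]
```

View pics/z5.png

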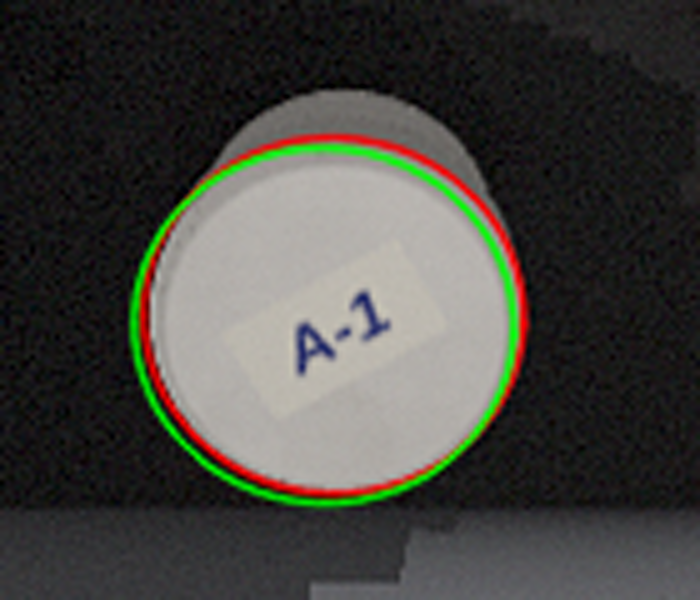

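Call:
jog_arm(
  commands=[-1, -4, 6, 2, 0.5, -1, -3, 5, 5, 0.4, -1, -2, 3, 8, 0, -1, 0, 0, 8, 0, -1, 0, 0, 8, 0, -1, 0, 0, 6, 0, -1, 0, 0, 2, 0, -1, 0, 0, 0, 0, -1, 0, 0, 0, 0, -1, 0, 0, 0, 0],
)

```text
t: 5.25
position: [0.5863, -0.1879, 0.026]
eef_rot: [[1.0, 0.025, 0.005], [0.025, -1.0, -0.001], [0.004, 0.001, -1.0]]
force: [0.5, -0.8, 0.5]
grip_width: 0.0939
```

```bash
python3 -c "
from h import *
plan([([.5872,-.1868,.029],4)])"
```

```text
t 5.25 pos [ 0.5863 -0.1879  0.026 ] yaw 1.41 tilt [ 0.0045 -0.0014 -1.    ] w 0.09394355017682347 F [ 0.5 -0.8  0.5]
[-1, np.float64(0.2), np.float64(-0.3), np.float64(-0.8), np.float64(0.1)] 
[-1, np.float64(0.2), np.float64(-0.3), np.float64(-0.8), np.float64(0.1)] 
[-1, np.float64(0.2), np.float64(-0.3), np.float64(-0.8), np.float64(0.1)] 
[-1, np.float64(0.2), np.float64(-0.3), np.float64(-0.8), np.float64(0.1)]
```

Call:
jog_arm(
  commands=[-1, 0.5, -0.7, -2, 0, -1, 0.5, -0.4, -1.5, 0, -1, 0, 0, 0, 0, 1, 0, 0, 0, 0, 1, 0, 0, 0, 0, 1, 0, 0, 0, 0, 1, 0, 0, 0, 0, 1, 0, 0, 0, 0, 1, 0, 0, 0, 0, 1, 0, 0, 0, 0],
  newtons=25,
)

```text
t: 6.5
position: [0.5876, -0.1867, 0.0302]
eef_rot: [[1.0, 0.025, 0.005], [0.025, -1.0, -0.002], [0.005, 0.002, -1.0]]
force: [-0.2, 0.0, 0.3]
grip_width: 0.0481
```

Call:
jog_arm(
  commands=[1, 0, 0, -10, 0, 1, 0, 0, -25, 0, 1, 0, 0, -35, 0, 1, 0, 0, -40, 0, 1, -3, -15, -30, 0, 1, -6, -35, -10, 0, 1, -7, -45, 0, 0, 1, -7, -48, 0, 0, 1, -7, -48, 0, 0, 1, -7, -48, 0, 0],
)

```text
t: 7.75
position: [0.5451, 0.0522, 0.1908]
eef_rot: [[1.0, 0.014, 0.013], [0.014, -1.0, -0.004], [0.013, 0.004, -1.0]]
force: [0.4, 0.8, -0.0]
grip_width: 0.0483
```

```bash
python3 -c "
from h import *
plan([([.527,.27,.18],7)],c=1)"
```

```text
t 7.75 pos [0.5451 0.0522 0.1908] yaw 0.78 tilt [ 0.0133 -0.0037 -0.9999] w 0.04828909651998129 F [ 0.4  0.8 -0. ]
[1, np.float64(-2.2), np.float64(-31.1), np.float64(1.5), np.float64(-0.1)] 
[1, np.float64(-2.1), np.float64(-31.2), np.float64(1.5), np.float64(-0.1)] 
[1, np.float64(-2.1), np.float64(-31.2), np.float64(1.5), np.float64(-0.1)] 
[1, np.float64(-2.1), np.float64(-31.2), np.float64(1.5), np.float64(-0.1)] 
[1, np.float64(-2.0), np.float64(-31.2), np.float64(1.5), np.float64(-0.1)] 
[1, np.float64(-2.0), np.float64(-31.2), np.float64(1.5), np.float64(-0.1)] 
[1, np.float64(-2.0), np.float64(-31.2), np.float64(1.5), np.float64(-0.1)]
```

Call:
jog_arm(
  commands=[1, -3, -38, 2, -0.1, 1, -3, -38, 2, -0.1, 1, -2, -35, 2, -0.1, 1, -2, -30, 2, -0.1, 1, -1, -20, 2, -0.1, 1, -1, -10, 2, 0, 1, 0, -4, 0, 0, 1, 0, 0, 0, 0, 1, 0, 0, 0, 0, 1, 0, 0, 0, 0],
)

```text
t: 9.0
position: [0.529, 0.2334, 0.182]
eef_rot: [[1.0, 0.024, 0.017], [0.024, -1.0, -0.002], [0.017, 0.002, -1.0]]
force: [0.6, 0.2, -0.6]
grip_width: 0.0484
```

```bash
python3 -c "
from h import *
import pickle
o=sensors.get_obs();g=eyes.grab_frame('wrist');save(g,'w4');pickle.dump((o,g),open('w4.pkl','wb'))
s=eyes.grab_frame('side');save(s,'s4');rackfit(o,g)
plan([([.527,.27,.18],7)],c=1)"
```

```text
rect ((0.5280007719993591, 0.2860354781150818), (0.06691627204418182, 0.17304226756095886), 1.1584511995315552)
hole ((529.183837890625, 267.3944091796875), (49.8604850769043, 49.97236633300781), 59.514930725097656)
hole ((527.8728637695312, 328.8189392089844), (49.907100677490234, 50.037994384765625), 104.69415283203125)
t 9.1 pos [0.529  0.2336 0.182 ] yaw 1.38 tilt [ 0.0172 -0.0019 -0.9999] w 0.048788445865700754 F [-0.4 -0.4 -0.3]
[1, np.float64(-0.2), np.float64(-5.2), np.float64(0.3), np.float64(0.0)] 
[1, np.float64(-0.2), np.float64(-5.2), np.float64(0.3), np.float64(0.0)] 
[1, np.float64(-0.2), np.float64(-5.2), np.float64(0.3), np.float64(0.0)] 
[1, np.float64(-0.2), np.float64(-5.2), np.float64(0.3), np.float64(0.0)] 
[1, np.float64(-0.2), np.float64(-5.2), np.float64(0.3), np.float64(0.0)] 
[1, np.float64(-0.2), np.float64(-5.2), np.float64(0.3), np.float64(0.0)] 
[1, np.float64(-0.2), np.float64(-5.2), np.float64(0.3), np.float64(0.0)]
```

View pics/w4.png

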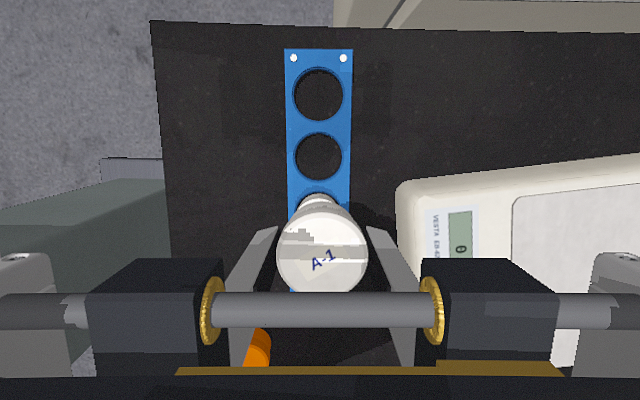

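View pics/s4.png

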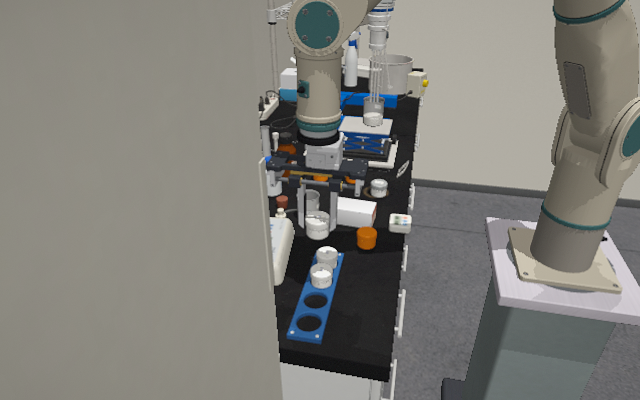

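```bash
python3 -c "
from h import *
import pickle
o,g=pickle.load(open('w4.pkl','rb'));R,p=wpose(o,g)
print('edge',ray(g,[(155,21),(335,27),(500,31),(636,35)],0,R,p), p)
im=g['img'].astype(int);r,G,b=im[...,0],im[...,1],im[...,2]
# held jar lid: tool coords
hz=g['hand_eye']
for uv in [(323,252)]:
    n=cv2.undistortPoints(np.array([[uv]],float),g['K'],g['D'])[0,0];d=hz[:3,:3]@np.r_[n,1];c=hz[:3,3];print('tool',c+d*((-.0098-c[2])/d[2]))
im=cv2.cvtColor(g['img'],cv2.COLOR_RGB2BGR)
T=np.eye(4)
for dy,col in((0,(0,0,255)),(.001,(0,255,0))):
    t=np.linspace(0,6.3,60);q=proj(g,np.c_[.0245*np.cos(t),dy+.0245*np.sin(t),0*t-.0098],hz[:3,:3],hz[:3,3])
    cv2.polylines(im,[np.round(q*8).astype(int)],True,col,1,cv2.LINE_AA,3)
cv2.imwrite('pics/z6.png',cv2.resize(im[190:310,255:395],None,fx=5,fy=5,interpolation=cv2.INTER_CUBIC))
cv2.imwrite('pics/z7.png',cv2.resize(im[0:60,150:640],None,fx=1.6,fy=4,interpolation=cv2.INTER_CUBIC))
"
```

```text
edge [[0.36872214 0.3934812  0.        ]
 [0.54233136 0.39403852 0.        ]
 [0.70500742 0.39398564 0.        ]
 [0.83822782 0.39204029 0.        ]] [0.52546514 0.30051604 0.34801557]
tool [ 0.00158521 -0.0031092  -0.0098    ]
```

View pics/z6.png

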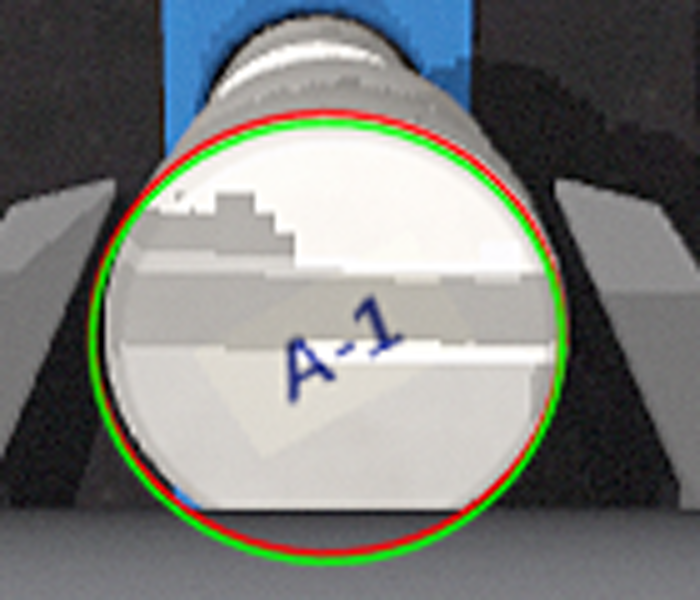

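View pics/z7.png

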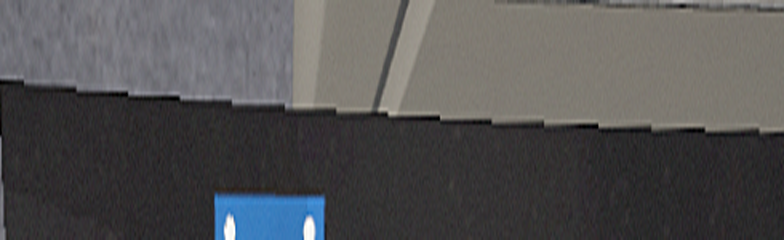

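```bash
python3 -c "
from h import *
im=cv2.imread('pics/s4.png')
cv2.imwrite('pics/z8.png',cv2.resize(im[0:250,250:410],None,fx=4,fy=2.4,interpolation=cv2.INTER_CUBIC))
cv2.imwrite('pics/z8.png',cv2.resize(im[0:250,240:420],None,fx=2.4,fy=2.4,interpolation=cv2.INTER_CUBIC))
g=eyes.grab_frame('top');save(g,'t4')
print(sensors.get_obs()['joint_positions'].round(1))
"
```

```text
[-42.7  34.2  24.6 102.4 -18.2  46.5  -8. ]
```

View pics/z8.png

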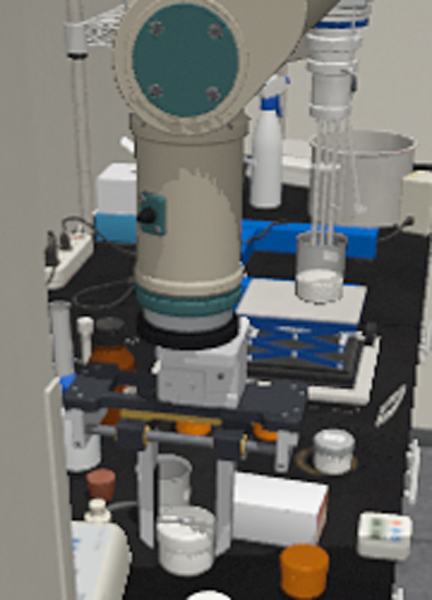

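View pics/t4.png

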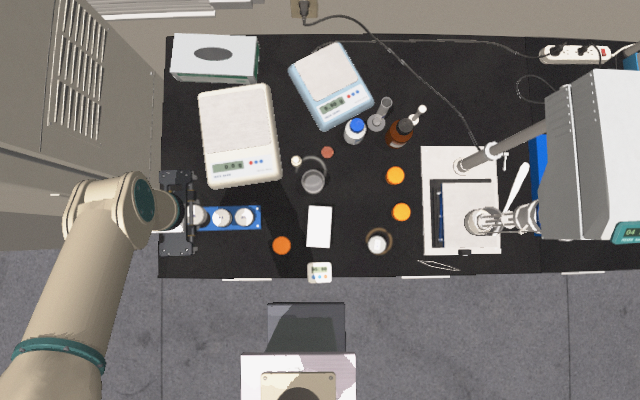

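Call:
jog_arm(
  commands=[1, 0, -12, 0, 0, 1, 0, -14, 0, 0, 1, 0, -14, 0, 0, 1, 0, -10, 0, 0, 1, 0, -4, 0, 0, 1, 0, 0, 0, 0, 1, 0, 0, 0, 0, 1, 0, 0, 0, 0, 1, 0, 0, 0, 0, 1, 0, 0, 0, 0],
)

```text
t: 10.4
position: [0.5273, 0.2918, 0.1817]
eef_rot: [[1.0, 0.025, 0.017], [0.025, -1.0, -0.002], [0.017, 0.002, -1.0]]
force: [-0.4, 0.9, -0.2]
grip_width: 0.0482
```

```bash
python3 -c "
from h import *
s=eyes.grab_frame('side');save(s,'s5');im=cv2.imread('pics/s5.png')
cv2.imwrite('pics/z9.png',cv2.resize(im[0:340,230:410],None,fx=3,fy=1.7,interpolation=cv2.INTER_CUBIC))
print(sensors.get_obs()['joint_positions'].round(1))
plan([([.5277,.3285,.18],7)],c=1)
"
```

```text
[-47.3  36.2  24.8  98.4 -18.5  48.6 -13.2]
t 10.45 pos [0.5273 0.2918 0.1817] yaw 1.41 tilt [ 0.0169 -0.0019 -0.9999] w 0.04817073472543995 F [ 0.6  0.4 -0.1]
[1, np.float64(0.2), np.float64(-5.2), np.float64(0.2), np.float64(0.0)] 
[1, np.float64(0.2), np.float64(-5.2), np.float64(0.2), np.float64(0.0)] 
[1, np.float64(0.2), np.float64(-5.2), np.float64(0.2), np.float64(0.0)] 
[1, np.float64(0.2), np.float64(-5.2), np.float64(0.2), np.float64(0.0)] 
[1, np.float64(0.2), np.float64(-5.2), np.float64(0.2), np.float64(0.0)] 
[1, np.float64(0.2), np.float64(-5.2), np.float64(0.2), np.float64(0.0)] 
[1, np.float64(0.2), np.float64(-5.2), np.float64(0.2), np.float64(0.0)]
```

View pics/s5.png

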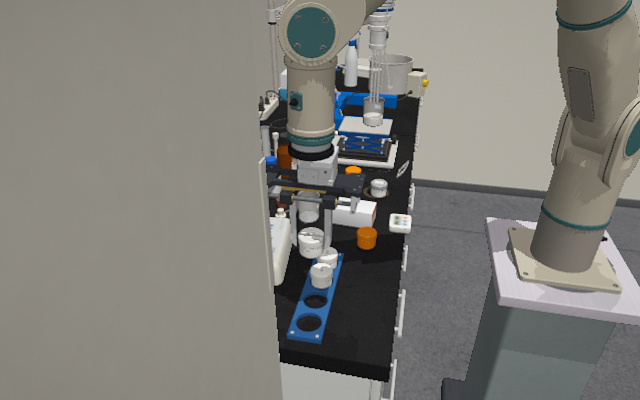

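View pics/z9.png

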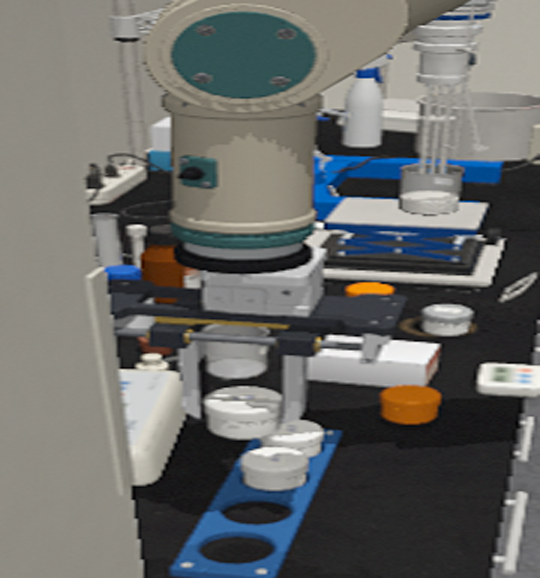

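Call:
jog_arm(
  commands=[1, 0, -6, 3, 0, 1, 0, -6, 5, 0, 1, 0, -4, 6, 0, 1, 0, -2, 6, 0, 1, 0, 0, 6, 0, 1, 0, 0, 3, 0, 1, 0, 0, 0, 0, 1, 0, 0, 0, 0, 1, 0, 0, 0, 0, 1, 0, 0, 0, 0],
)

```text
t: 11.7
position: [0.5273, 0.311, 0.1504]
eef_rot: [[1.0, 0.025, 0.017], [0.025, -1.0, -0.002], [0.017, 0.002, -1.0]]
force: [0.3, 0.5, -0.4]
grip_width: 0.0484
```

```bash
python3 -c "
from h import *
import pickle
s=eyes.grab_frame('side');save(s,'s6')
o=sensors.get_obs();g=eyes.grab_frame('wrist');save(g,'w6');pickle.dump((o,g),open('w6.pkl','wb'))
print(sensors.get_obs()['joint_positions'].round(1));rackfit(o,g)
plan([([.5277,.3285,.18],7)],c=1)
"
```

```text
[-48.   39.1  23.7  98.5 -19.9  45.8 -13.8]
rect ((0.5270702242851257, 0.3271602392196655), (0.06738433986902237, 0.08939807116985321), 1.3484126329421997)
hole ((527.7850341796875, 329.94976806640625), (47.99148941040039, 49.32401657104492), 93.5964126586914)
t 11.8 pos [0.5273 0.311  0.1504] yaw 1.41 tilt [ 0.0166 -0.0021 -0.9999] w 0.048141265326668986 F [-0.9 -0.1 -0.1]
[1, np.float64(0.1), np.float64(-2.5), np.float64(-4.2), np.float64(0.0)] 
[1, np.float64(0.1), np.float64(-2.5), np.float64(-4.2), np.float64(0.0)] 
[1, np.float64(0.1), np.float64(-2.5), np.float64(-4.2), np.float64(0.0)] 
[1, np.float64(0.1), np.float64(-2.5), np.float64(-4.2), np.float64(0.0)] 
[1, np.float64(0.1), np.float64(-2.5), np.float64(-4.2), np.float64(0.0)] 
[1, np.float64(0.1), np.float64(-2.5), np.float64(-4.2), np.float64(0.0)] 
[1, np.float64(0.1), np.float64(-2.5), np.float64(-4.2), np.float64(0.0)]
```

View pics/s6.png

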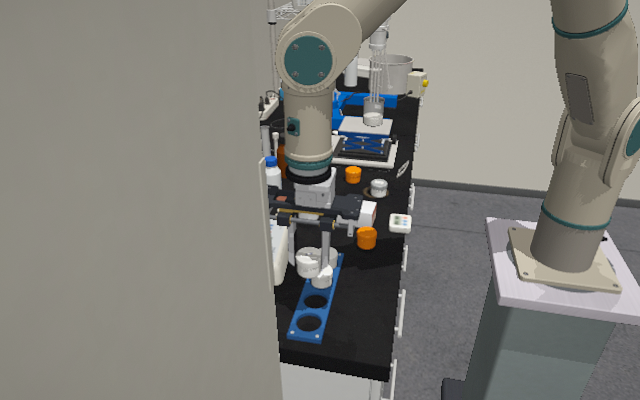

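View pics/w6.png

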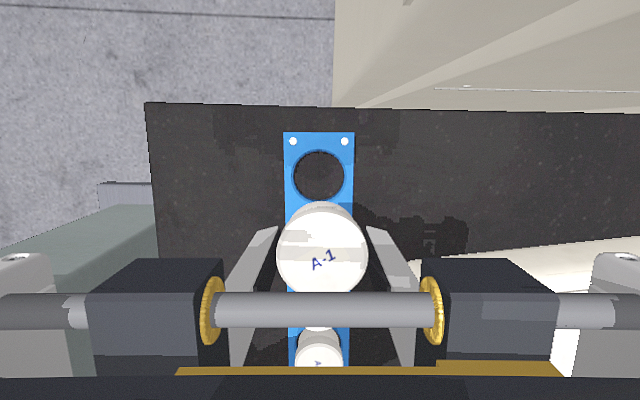

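Call:
jog_arm(
  commands=[1, 0, -5, 3, 0, 1, 0, -5, 6, 0, 1, 0, -4, 9, 0, 1, 0, -2, 10, 0, 1, 0, 0, 10, 0, 1, 0, 0, 10, 0, 1, 0, 0, 8, 0, 1, 0, 0, 4, 0, 1, 0, 0, 0, 0, 1, 0, 0, 0, 0],
)

```text
t: 13.05
position: [0.5275, 0.3277, 0.0852]
eef_rot: [[1.0, 0.025, 0.015], [0.025, -1.0, -0.003], [0.015, 0.003, -1.0]]
force: [0.1, 0.6, -0.4]
grip_width: 0.0482
```

```bash
python3 -c "
from h import *
import pickle
s=eyes.grab_frame('side');save(s,'s7')
o=sensors.get_obs();g=eyes.grab_frame('wrist');save(g,'w7');pickle.dump((o,g),open('w7.pkl','wb'))
print(sensors.get_obs()['joint_positions'].round(1));rackfit(o,g)
plan([([.5277,.3285,.06],7)],c=1)
im=cv2.cvtColor(g['img'],cv2.COLOR_RGB2BGR);R,p=wpose(o,g);hz=g['hand_eye']
for c,col in(((.5279,.3288),(0,0,255)),((.5257,.3277),(0,255,0))):
    t=np.linspace(0,6.3,60)
    for rr in(.025,.027):
        q=proj(g,np.c_[c[0]+rr*np.cos(t),c[1]+rr*np.sin(t),0*t+.01],R,p)
        cv2.polylines(im,[np.round(q*8).astype(int)],True,col,1,cv2.LINE_AA,3)
q=proj(g,np.c_[.0225*np.cos(t),.0225*np.sin(t),0*t+.0302],hz[:3,:3],hz[:3,3]);cv2.polylines(im,[np.round(q*8).astype(int)],True,(255,255,0),1,cv2.LINE_AA,3)
cv2.imwrite('pics/z10.png',cv2.resize(im[150:300,230:400],None,fx=4,fy=4,interpolation=cv2.INTER_CUBIC))
"
```

```text
[-47.5  44.6  21.2  99.4 -22.5  39.5 -13.2]
rect ((0.526786744594574, 0.3426908254623413), (0.0672384649515152, 0.05951400101184845), 1.321834683418274)
t 13.15 pos [0.5275 0.3278 0.0852] yaw 1.42 tilt [ 0.0155 -0.0029 -0.9999] w 0.04833641208652579 F [-0.3 -0.6 -0.5]
[1, np.float64(0.0), np.float64(-0.1), np.float64(3.6), np.float64(0.0)] 
[1, np.float64(0.0), np.float64(-0.1), np.float64(3.6), np.float64(0.0)] 
[1, np.float64(0.0), np.float64(-0.1), np.float64(3.6), np.float64(0.0)] 
[1, np.float64(0.0), np.float64(-0.1), np.float64(3.6), np.float64(0.0)] 
[1, np.float64(0.0), np.float64(-0.1), np.float64(3.6), np.float64(0.0)] 
[1, np.float64(0.0), np.float64(-0.1), np.float64(3.6), np.float64(0.0)] 
[1, np.float64(0.0), np.float64(-0.1), np.float64(3.6), np.float64(0.0)]
```

View pics/s7.png

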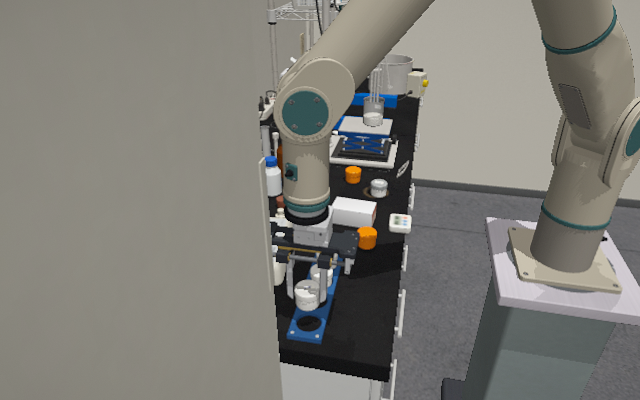

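View pics/z10.png

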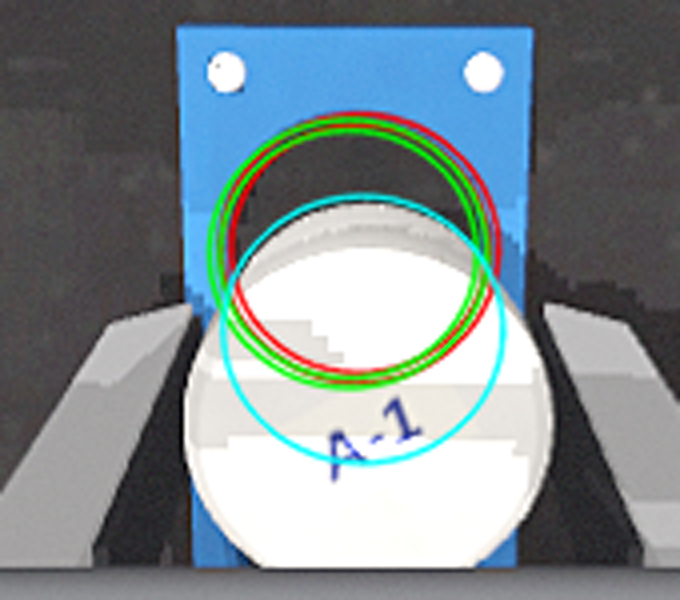

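```bash
python3 -c "
from h import *
im=cv2.imread('pics/w7.png')
cv2.imwrite('pics/z11.png',cv2.resize(im[170:300,260:380],None,fx=6,fy=4.6,interpolation=cv2.INTER_CUBIC))
"
```

```text
(no output)
```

View pics/z11.png

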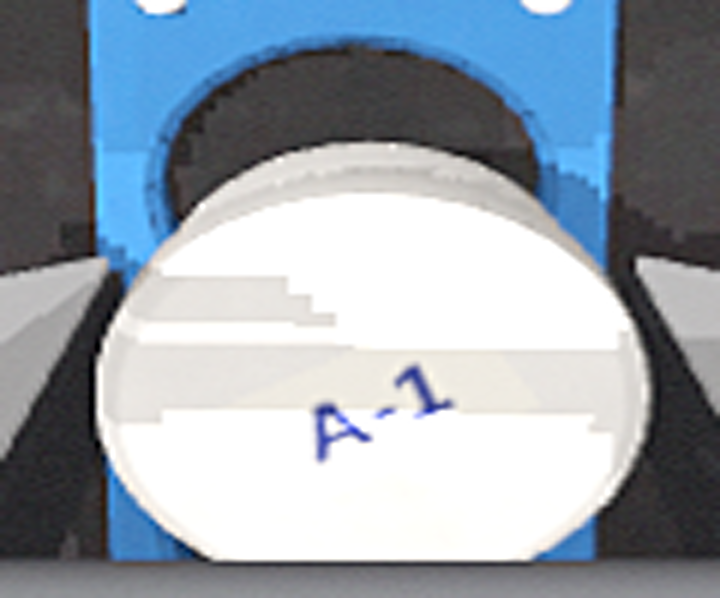

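```bash
python3 -c "
from h import *
import pickle
from scipy.optimize import least_squares
o,g=pickle.load(open('w7.pkl','rb'));R,p=wpose(o,g);hz=g['hand_eye']
def px(L): return np.array([[260+(u+.5)/6-.5,170+(v+.5)/4.6-.5] for u,v in L])
A=ray(g,px([(148,190),(555,190),(350,36),(250,56),(460,57)]),.01,R,p)[:,:2]
f=least_squares(lambda c:np.hypot(*(A-c[:2]).T)-.027,[.527,.329]);print('hole',f.x,f.fun)
L=px([(97,385),(650,385),(373,192),(213,560),(535,560)])
Q=ray(g,L,-.0098,hz[:3,:3],hz[:3,3])[:,:2]
f=least_squares(lambda c:np.hypot(*(Q-c[:2]).T)-.0245,[0,0]);print('lid tool',f.x,f.fun)
f=least_squares(lambda c:np.hypot(*(Q-c[:2]).T)-c[2],[0,0,.0245]);print('lid tool',f.x,f.fun)
"
```

```text
hole [0.5269446 0.329346 ] [-5.95003290e-04 -6.97043030e-04 -3.70507596e-05 -6.08269513e-05
  1.43881385e-04]
lid tool [ 0.0009897  -0.00048922] [-4.90003648e-04 -5.14178340e-04 -5.96502439e-05 -1.06720843e-04
 -6.56340773e-05]
lid tool [ 0.0009896  -0.00043899  0.02424817] [-0.00023421 -0.00025822  0.0002424   0.00010439  0.00014563]
```

Call:
jog_arm(
  commands=[1, -0.8, -0.5, 4, 0, 1, -0.6, -0.3, 6, 0, 1, -0.2, 0, 8, 0, 1, 0, 0, 8, 0, 1, 0, 0, 5, 0, 1, 0, 0, 2, 0, 1, 0, 0, 0, 0, 1, 0, 0, 0, 0, 1, 0, 0, 0, 0, 1, 0, 0, 0, 0],
)

```text
t: 14.4
position: [0.5266, 0.3288, 0.0503]
eef_rot: [[1.0, 0.025, 0.016], [0.025, -1.0, -0.002], [0.016, 0.003, -1.0]]
force: [0.1, 0.5, 0.1]
grip_width: 0.0488
```

```bash
python3 -c "
from h import *
import pickle
o=sensors.get_obs();g=eyes.grab_frame('wrist');save(g,'w8');pickle.dump((o,g),open('w8.pkl','wb'))
print(o['joint_positions'].round(1))
plan([([.527,.3285,.035],1)],c=1)
im=cv2.imread('pics/w8.png')
cv2.imwrite('pics/z12.png',cv2.resize(im[170:300,260:380],None,fx=6,fy=4.6,interpolation=cv2.INTER_CUBIC))
"
```

```text
[-46.7  47.4  19.5 100.3 -23.8  35.7 -12.2]
t 14.45 pos [0.5266 0.3288 0.0503] yaw 1.42 tilt [ 0.0162 -0.0024 -0.9999] w 0.04834929838712508 F [ 0.6  0.4 -0.9]
[1, np.float64(0.4), np.float64(0.3), np.float64(15.3), np.float64(0.2)]
```

View pics/z12.png

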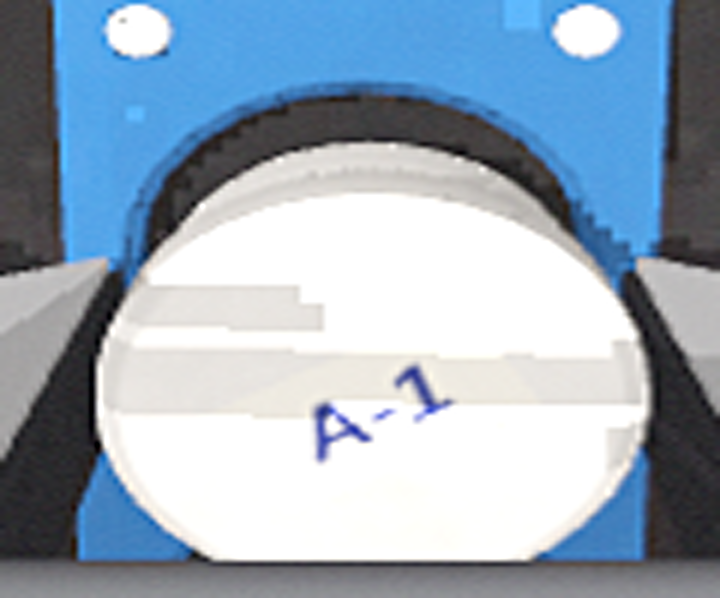

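Call:
jog_arm(
  commands=[1, -0.1, 0.1, 3, 0, 1, -0.1, 0, 4, 0, 1, 0, 0, 4, 0, 1, 0, 0, 3, 0, 1, 0, 0, 2, 0, 1, 0, 0, 0, 0, 1, 0, 0, 0, 0, 1, 0, 0, 0, 0, 1, 0, 0, 0, 0, 1, 0, 0, 0, 0],
)

```text
t: 15.7
position: [0.5267, 0.3287, 0.0332]
eef_rot: [[1.0, 0.025, 0.016], [0.025, -1.0, -0.002], [0.016, 0.003, -1.0]]
force: [0.0, -1.1, 0.2]
grip_width: 0.0482
```

Inside the pocket with no contact force. I'll lower the last 3 mm.

Call:
jog_arm(
  commands=[1, 0, 0, 1, 0, 1, 0, 0, 1, 0, 1, 0, 0, 0.7, 0, 1, 0, 0, 0, 0, 1, 0, 0, 0, 0, 1, 0, 0, 0, 0, 1, 0, 0, 0, 0, 1, 0, 0, 0, 0, 1, 0, 0, 0, 0, 1, 0, 0, 0, 0],
)

```text
t: 16.95
position: [0.5268, 0.3287, 0.0304]
eef_rot: [[1.0, 0.025, 0.017], [0.025, -1.0, -0.002], [0.016, 0.003, -1.0]]
force: [-0.1, 0.4, 0.7]
grip_width: 0.0486
```

Call:
jog_arm(
  commands=[1, 0, 0, 0.3, 0, -1, 0, 0, 0, 0, -1, 0, 0, 0, 0, -1, 0, 0, 0, 0, -1, 0, 0, 0, 0, -1, 0, 0, -5, 0, -1, 0, 0, -10, 0, -1, 0, 0, -20, 0, -1, 0, 3, -25, 0, -1, 0, 5, -25, 0],
)

```text
t: 18.2
position: [0.5247, 0.3207, 0.1181]
eef_rot: [[1.0, 0.025, 0.015], [0.025, -1.0, -0.003], [0.015, 0.004, -1.0]]
force: [0.1, 0.8, -0.1]
grip_width: 0.0944
```

```bash
python3 -c "
from h import *
import pickle
o=sensors.get_obs();g=eyes.grab_frame('wrist');save(g,'w9');pickle.dump((o,g),open('w9.pkl','wb'))
plan([([.51,.2,.22],4),([.453,-.2,.22],8)])
"
```

```text
t 18.25 pos [0.5269 0.3206 0.1215] yaw 1.39 tilt [ 1.920e-02 -9.000e-04 -9.998e-01] w 0.093363292319191 F [ 0.5 -1.2  1.3]
[-1, np.float64(-4.9), np.float64(30.0), np.float64(-24.6), np.float64(0.0)] 
[-1, np.float64(-4.9), np.float64(30.0), np.float64(-24.6), np.float64(0.0)] 
[-1, np.float64(-4.9), np.float64(30.0), np.float64(-24.6), np.float64(0.0)] 
[-1, np.float64(-4.9), np.float64(30.0), np.float64(-24.6), np.float64(0.0)] 
[-1, np.float64(-8.3), np.float64(49.8), np.float64(-0.0), np.float64(0.0)] 
[-1, np.float64(-8.3), np.float64(49.8), np.float64(-0.0), np.float64(0.0)] 
[-1, np.float64(-8.3), np.float64(49.8), np.float64(-0.0), np.float64(0.0)] 
[-1, np.float64(-8.2), np.float64(49.8), np.float64(-0.0), np.float64(0.0)] 
[-1, np.float64(-8.2), np.float64(49.8), np.float64(-0.0), np.float64(0.0)] 
[-1, np.float64(-8.2), np.float64(49.8), np.float64(-0.0), np.float64(0.0)] 
[-1, np.float64(-8.2), np.float64(49.8), np.float64(-0.0), np.float64(0.0)] 
[-1, np.float64(-8.2), np.float64(49.8), np.float64(-0.0), np.float64(0.0)]
```

View pics/w9.png

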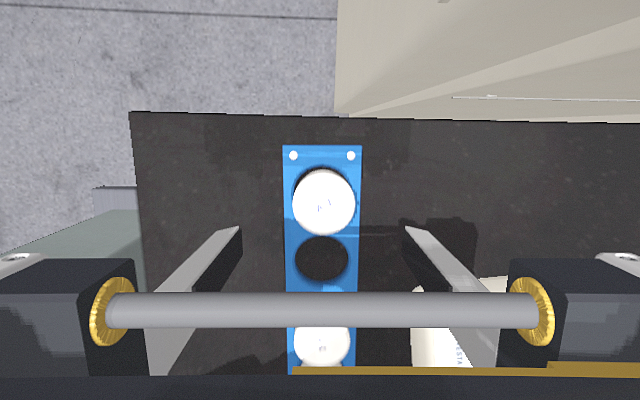

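Call:
jog_arm(
  commands=[-1, -2, 15, -28, 0, -1, -4, 30, -28, 0, -1, -5, 40, -25, 0, -1, -7, 48, -10, 0, -1, -8, 50, 0, 0, -1, -8, 50, 0, 0, -1, -8, 50, 0, 0, -1, -8, 50, 0, 0, -1, -8, 48, 0, 0, -1, -8, 40, 0, 0],
)

```text
t: 19.5
position: [0.4716, -0.11, 0.2177]
eef_rot: [[0.999, 0.032, 0.032], [0.032, -0.999, 0.004], [0.032, -0.003, -0.999]]
force: [0.2, 0.4, -0.1]
grip_width: 0.0942
```

```bash
python3 -c "
from h import *
plan([([.452,-.2,.2],4)])
"
```

```text
t 19.5 pos [ 0.4716 -0.11    0.2177] yaw 1.82 tilt [ 0.0319  0.0042 -0.9995] w 0.09419501223121986 F [ 0.2  0.4 -0.1]
[-1, np.float64(-5.6), np.float64(22.3), np.float64(4.4), np.float64(0.2)] 
[-1, np.float64(-5.6), np.float64(22.3), np.float64(4.4), np.float64(0.2)] 
[-1, np.float64(-5.5), np.float64(22.4), np.float64(4.4), np.float64(0.2)] 
[-1, np.float64(-5.4), np.float64(22.4), np.float64(4.4), np.float64(0.2)]
```

Call:
jog_arm(
  commands=[-1, -6, 25, 3, 0, -1, -5, 22, 4, 0, -1, -4, 16, 4, 0, -1, -2, 10, 2, 0, -1, 0, 4, 0, 0, -1, 0, 0, 0, 0, -1, 0, 0, 0, 0, -1, 0, 0, 0, 0, -1, 0, 0, 0, 0, -1, 0, 0, 0, 0],
)

```text
t: 20.75
position: [0.457, -0.1917, 0.2056]
eef_rot: [[0.999, 0.028, 0.036], [0.028, -1.0, 0.004], [0.036, -0.003, -0.999]]
force: [0.4, -0.4, 0.5]
grip_width: 0.0941
```

```bash
python3 -c "
from h import *
import pickle
o=sensors.get_obs();g=eyes.grab_frame('wrist');save(g,'w10');pickle.dump((o,g),open('w10.pkl','wb'))
s=eyes.grab_frame('side');save(s,'s10');im=cv2.imread('pics/s10.png')
cv2.imwrite('pics/z13.png',cv2.resize(im[230:350,270:390],None,fx=5,fy=5,interpolation=cv2.INTER_CUBIC))
s=eyes.grab_frame('top');save(s,'t10')
print(o['joint_positions'].round(1))
plan([([.452,-.218,.1],4)])
"
```

```text
[  2.3  25.5  25.2 114.2 -17.5  42.   39.8]
t 20.9 pos [ 0.457  -0.1919  0.2056] yaw 1.58 tilt [ 0.0361  0.0035 -0.9993] w 0.09404124054103906 F [-0.3  0.4 -0.3]
[-1, np.float64(-1.4), np.float64(6.5), np.float64(26.4), np.float64(0.1)] 
[-1, np.float64(-1.4), np.float64(6.5), np.float64(26.4), np.float64(0.1)] 
[-1, np.float64(-1.4), np.float64(6.5), np.float64(26.4), np.float64(0.1)] 
[-1, np.float64(-1.4), np.float64(6.5), np.float64(26.4), np.float64(0.1)]
```

View pics/w10.png

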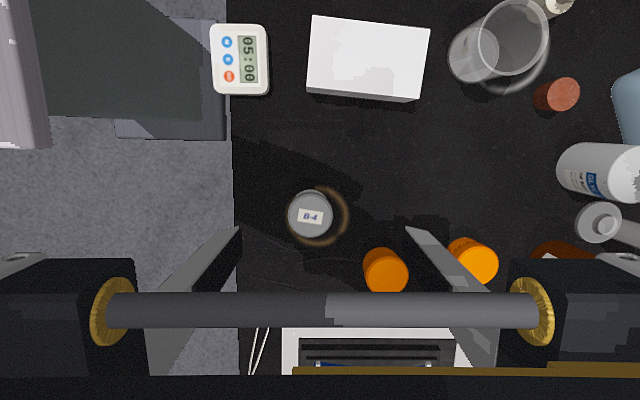

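View pics/z13.png

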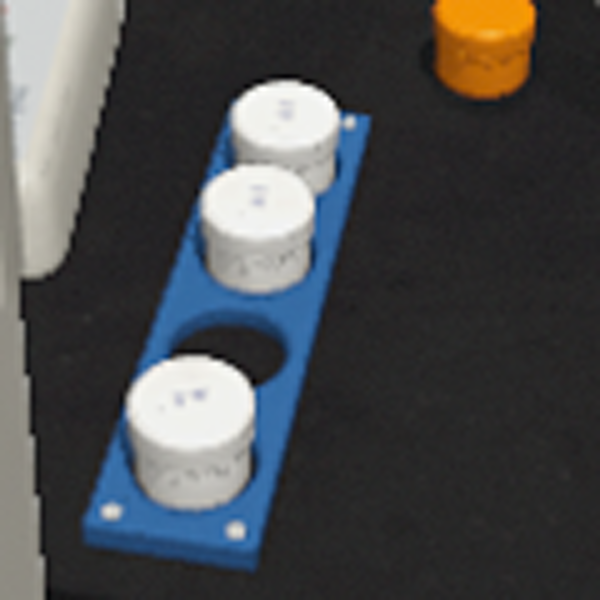

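Call:
jog_arm(
  commands=[-1, 45, 0, 0, 0, -1, 45, 0, 0, 0, -1, 0, 0, 0, 0, -1, 0, 0, 0, 0, -1, -12, 2, 3, 0, -1, -13, 3, 5, 0, -1, -14, 4, 6, 0, -1, -14, 4, 6, 0, -1, -14, 4, 6, 0, -1, -13, 3, 5, 0],
)

```text
t: 22.15
position: [0.457, -0.2134, 0.1733]
eef_rot: [[0.999, 0.02, 0.03], [0.02, -1.0, 0.005], [0.03, -0.004, -1.0]]
force: [0.2, 0.3, 0.4]
grip_width: 0.0941
```

Call:
jog_arm(
  commands=[-1, 60, 0, 0, 0, -1, 60, 0, 0, 0, -1, 0, 0, 0, 0, -1, -14, 0, 0, 0, -1, -14, 0, 0, 0, -1, -14, 0, 0, 0, -1, -14, 0, 0, 0, -1, -14, 0, 0, 0, -1, -14, 0, 0, 0, -1, -14, 0, 0, 0],
)

```text
t: 23.4
position: [0.45, -0.2137, 0.1726]
eef_rot: [[1.0, 0.002, 0.012], [0.002, -1.0, 0.013], [0.012, -0.013, -1.0]]
force: [-0.5, 0.4, -0.3]
grip_width: 0.0942
```

```bash
python3 -c "
from h import *
plan([([.452,-.218,.1],4)])
"
```

```text
t 23.4 pos [ 0.45   -0.2137  0.1726] yaw 0.09 tilt [ 0.012   0.0127 -0.9998] w 0.09421800128017058 F [-0.5  0.4 -0.3]
[-1, np.float64(0.5), np.float64(1.1), np.float64(18.1), np.float64(-0.3)] 
[-1, np.float64(0.5), np.float64(1.1), np.float64(18.1), np.float64(-0.3)] 
[-1, np.float64(0.5), np.float64(1.1), np.float64(18.1), np.float64(-0.3)] 
[-1, np.float64(0.5), np.float64(1.1), np.float64(18.1), np.float64(-0.3)]
```

Call:
jog_arm(
  commands=[-1, 0, 1, 8, -0.6, -1, 0, 1, 12, -0.6, -1, 0, 1, 14, 0, -1, 0, 1, 14, 0, -1, 0, 1, 14, 0, -1, 0, 0, 14, 0, -1, 0, 0, 10, 0, -1, 0, 0, 4, 0, -1, 0, 0, 0, 0, -1, 0, 0, 0, 0],
)

```text
t: 24.65
position: [0.4472, -0.2175, 0.0754]
eef_rot: [[1.0, 0.021, 0.01], [0.021, -1.0, 0.014], [0.01, -0.014, -1.0]]
force: [-0.0, -1.1, -0.2]
grip_width: 0.0937
```

```bash
python3 -c "
from h import *
import pickle
o=sensors.get_obs();g=eyes.grab_frame('wrist');save(g,'w11');pickle.dump((o,g),open('w11.pkl','wb'))
R,p=wpose(o,g)
plan([([.452,-.218,.03],4)])
im=cv2.imread('pics/w11.png')
for c,col in(((.4525,-.2185),(0,0,255)),):
    t=np.linspace(0,6.3,60);q=proj(g,np.c_[c[0]+.0245*np.cos(t),c[1]+.0245*np.sin(t),0*t+.04],R,p)
    cv2.polylines(im,[np.round(q*8).astype(int)],True,col,1,cv2.LINE_AA,3);m=q.mean(0).astype(int)
y0=max(0,m[1]-60);cv2.imwrite('pics/z14.png',cv2.resize(im[y0:y0+120,m[0]-70:m[0]+70],None,fx=5,fy=5,interpolation=cv2.INTER_CUBIC))
"
```

```text
t 24.7 pos [ 0.4472 -0.2175  0.0755] yaw 1.22 tilt [ 0.0096  0.0142 -0.9999] w 0.09409787529795648 F [0.3 0.3 0.3]
[-1, np.float64(1.2), np.float64(0.1), np.float64(11.4), np.float64(0.0)] 
[-1, np.float64(1.2), np.float64(0.1), np.float64(11.4), np.float64(0.0)] 
[-1, np.float64(1.2), np.float64(0.1), np.float64(11.4), np.float64(0.0)] 
[-1, np.float64(1.2), np.float64(0.1), np.float64(11.4), np.float64(0.0)]
```

View pics/z14.png

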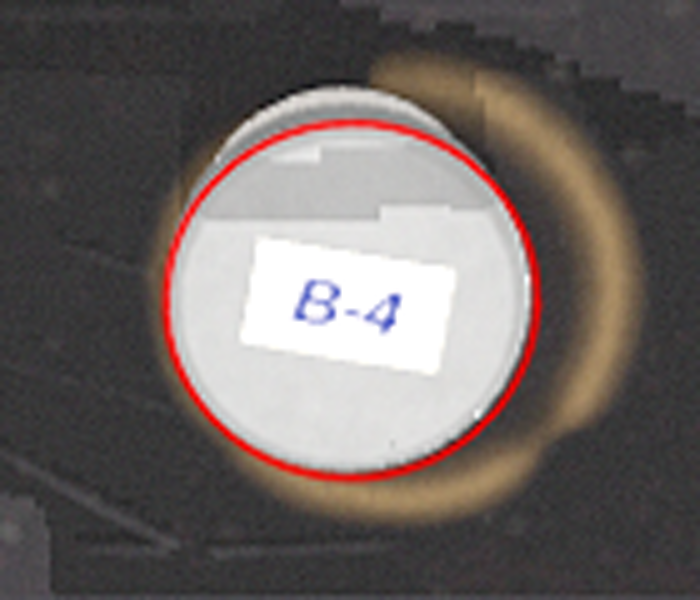

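Call:
jog_arm(
  commands=[-1, 2, 0.6, 4, 0, -1, 2, 0.6, 8, 0, -1, 0.4, 0, 9, 0, -1, 0, 0, 9, 0, -1, 0, 0, 8, 0, -1, 0, 0, 4, 0, -1, 0, 0, 1, 0, -1, 0, 0, 0, 0, -1, 0, 0, 0, 0, -1, 0, 0, 0, 0],
)

```text
t: 25.95
position: [0.4529, -0.2183, 0.03]
eef_rot: [[1.0, 0.021, 0.011], [0.021, -1.0, 0.014], [0.011, -0.013, -1.0]]
force: [1.1, -0.0, -0.5]
grip_width: 0.0941
```

Call:
jog_arm(
  commands=[-1, -0.6, 0, 0, 0, -1, 0, 0, 0, 0, 1, 0, 0, 0, 0, 1, 0, 0, 0, 0, 1, 0, 0, 0, 0, 1, 0, 0, 0, 0, 1, 0, 0, 0, 0, 1, 0, 0, 0, 0, 1, 0, 0, 0, 0, 1, 0, 0, 0, 0],
  newtons=25,
)

```text
t: 27.2
position: [0.4525, -0.2183, 0.0303]
eef_rot: [[1.0, 0.022, 0.011], [0.021, -1.0, 0.014], [0.012, -0.013, -1.0]]
force: [-0.6, -0.1, -0.2]
grip_width: 0.0486
```

Call:
jog_arm(
  commands=[1, 0, 0, -8, 0, 1, 0, 0, -16, 0, 1, 0, 0, -18, 0, 1, 0, 0, -18, 0, 1, 0, 0, -18, 0, 1, 0, 0, -18, 0, 1, 0, 0, -18, 0, 1, 0, 0, -18, 0, 1, 0, 0, -14, 0, 1, 0, -5, -6, 0],
)

```text
t: 28.45
position: [0.4492, -0.215, 0.1905]
eef_rot: [[1.0, 0.02, 0.011], [0.02, -1.0, 0.014], [0.012, -0.014, -1.0]]
force: [-0.2, -0.6, -0.2]
grip_width: 0.0484
```

Call:
jog_arm(
  commands=[1, 3, -14, 0, 0, 1, 5, -22, 0, 0, 1, 6, -28, 0, 0, 1, 6, -30, 0, 0, 1, 5, -30, 0, 0, 1, 5, -30, 0, 0, 1, 5, -30, 0, 0, 1, 5, -30, 0, 0, 1, 5, -30, 0, 0, 1, 5, -30, 0, 0],
)

```text
t: 29.7
position: [0.4887, 0.0786, 0.1896]
eef_rot: [[1.0, 0.024, -0.002], [0.024, -1.0, 0.018], [-0.002, -0.018, -1.0]]
force: [-0.4, 0.1, -0.0]
grip_width: 0.0484
```

```bash
python3 -c "
from h import *
plan([([.527,.225,.17],8)],c=1)
"
```

```text
t 29.7 pos [0.4887 0.0786 0.1896] yaw 1.39 tilt [-0.002   0.0178 -0.9998] w 0.048350088239806424 F [-0.4  0.1 -0. ]
[1, np.float64(5.2), np.float64(-18.2), np.float64(2.5), np.float64(0.0)] 
[1, np.float64(5.2), np.float64(-18.2), np.float64(2.5), np.float64(0.0)] 
[1, np.float64(5.2), np.float64(-18.2), np.float64(2.5), np.float64(0.0)] 
[1, np.float64(5.2), np.float64(-18.2), np.float64(2.5), np.float64(0.0)] 
[1, np.float64(5.2), np.float64(-18.2), np.float64(2.5), np.float64(0.0)] 
[1, np.float64(5.2), np.float64(-18.2), np.float64(2.5), np.float64(0.0)] 
[1, np.float64(5.2), np.float64(-18.2), np.float64(2.5), np.float64(0.0)] 
[1, np.float64(5.2), np.float64(-18.2), np.float64(2.5), np.float64(0.0)]
```

Call:
jog_arm(
  commands=[1, 6, -24, 1, 0, 1, 6, -22, 2, 0, 1, 6, -20, 2, 0, 1, 5, -18, 3, 0, 1, 4, -16, 3, 0, 1, 3, -12, 3, 0, 1, 1, -6, 2, 0, 1, 0, 0, 0, 0, 1, 0, 0, 0, 0, 1, 0, 0, 0, 0],
)

```text
t: 30.95
position: [0.5132, 0.2076, 0.1715]
eef_rot: [[1.0, 0.029, -0.009], [0.029, -0.999, 0.016], [-0.009, -0.017, -1.0]]
force: [0.0, -0.4, -0.2]
grip_width: 0.0484
```

```bash
python3 -c "
from h import *
import pickle
o=sensors.get_obs();g=eyes.grab_frame('wrist');save(g,'w12');pickle.dump((o,g),open('w12.pkl','wb'))
rackfit(o,g)
plan([([.528,.267,.09],8)],c=1)
"
```

```text
rect ((0.5285310745239258, 0.2699196934700012), (0.0668010339140892, 0.20472745597362518), 1.0409519672393799)
hole ((529.0040283203125, 267.26629638671875), (49.77696228027344, 50.083045959472656), 91.47004699707031)
hole ((529.9030151367188, 331.6136474609375), (54.9314079284668, 57.19622039794922), 149.21852111816406)
t 31.0 pos [0.5132 0.2075 0.1716] yaw 1.67 tilt [-0.0095  0.0163 -0.9998] w 0.04855848100615576 F [ 0.6 -0.4 -0.2]
[1, np.float64(2.1), np.float64(-7.4), np.float64(10.2), np.float64(0.1)] 
[1, np.float64(2.1), np.float64(-7.4), np.float64(10.2), np.float64(0.1)] 
[1, np.float64(2.1), np.float64(-7.4), np.float64(10.2), np.float64(0.1)] 
[1, np.float64(2.0), np.float64(-7.4), np.float64(10.2), np.float64(0.1)] 
[1, np.float64(2.0), np.float64(-7.4), np.float64(10.2), np.float64(0.1)] 
[1, np.float64(2.0), np.float64(-7.4), np.float64(10.2), np.float64(0.1)] 
[1, np.float64(2.0), np.float64(-7.4), np.float64(10.2), np.float64(0.1)] 
[1, np.float64(2.0), np.float64(-7.4), np.float64(10.2), np.float64(0.1)]
```

View pics/w12.png

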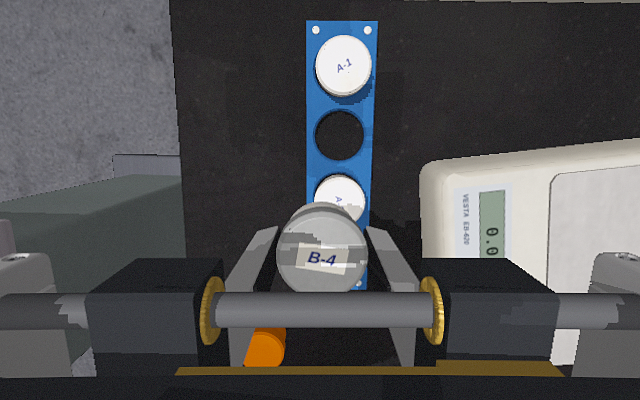

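Call:
jog_arm(
  commands=[1, 12, 0, 0, 0, 1, 14, 0, 0, 0, 1, 14, 0, 0, 0, 1, 14, 0, 0, 0, 1, 14, 0, 0, 0, 1, 14, 0, 0, 0, 1, 14, 0, 0, 0, 1, 0, 0, 0, 0, 1, -55, 0, 0, 0, 1, -35, 0, 0, 0],
)

```text
t: 32.25
position: [0.5304, 0.205, 0.1699]
eef_rot: [[1.0, 0.025, -0.003], [0.025, -1.0, 0.014], [-0.003, -0.014, -1.0]]
force: [0.5, 0.1, -0.7]
grip_width: 0.0482
```

Call:
jog_arm(
  commands=[1, 0, 0, 0, 0, 1, 0, 0, 0, 0, 1, 0, 0, 0, 0, 1, 0, 0, 0, 0, 1, 0, 0, 0, 0, 1, 0, 0, 0, 0, 1, 0, 0, 0, 0, 1, 0, 0, 0, 0, 1, 0, 0, 0, 0, 1, 0, 0, 0, 0],
)

```text
t: 33.5
position: [0.5314, 0.205, 0.1701]
eef_rot: [[1.0, 0.025, -0.002], [0.025, -1.0, 0.014], [-0.002, -0.015, -1.0]]
force: [0.6, 0.5, -0.3]
grip_width: 0.0483
```

Call:
jog_arm(
  commands=[1, -1, -6, 2, 0, 1, -1, -9, 4, 0, 1, 0, -10, 7, 0, 1, 0, -10, 9, 0, 1, 0, -9, 9, 0, 1, 0, -6, 9, 0, 1, 0, -3, 9, 0, 1, 0, 0, 5, 0, 1, 0, 0, 0, 0, 1, 0, 0, 0, 0],
)

```text
t: 34.75
position: [0.527, 0.2629, 0.1121]
eef_rot: [[1.0, 0.026, -0.004], [0.026, -1.0, 0.014], [-0.003, -0.014, -1.0]]
force: [1.0, 0.4, 0.1]
grip_width: 0.0487
```

Call:
jog_arm(
  commands=[1, 0, 0, 0, 0, 1, 0, 0, 0, 0, 1, 0, 0, 0, 0, 1, 0, 0, 0, 0, 1, 0, 0, 0, 0, 1, 0, 0, 0, 0, 1, 0, 0, 0, 0, 1, 0, 0, 0, 0, 1, 0, 0, 0, 0, 1, 0, 0, 0, 0],
)

```text
t: 36.0
position: [0.5277, 0.2626, 0.1131]
eef_rot: [[1.0, 0.025, -0.002], [0.025, -1.0, 0.015], [-0.002, -0.015, -1.0]]
force: [0.1, 0.2, -0.6]
grip_width: 0.0484
```

```bash
python3 -c "
from h import *
import pickle
o=sensors.get_obs();g=eyes.grab_frame('wrist');save(g,'w13');pickle.dump((o,g),open('w13.pkl','wb'))
plan([([.5283,.2667,.0503],4)],c=1)
im=cv2.imread('pics/w13.png')
cv2.imwrite('pics/z15.png',cv2.resize(im[130:310,240:400],None,fx=4.5,fy=3.3,interpolation=cv2.INTER_CUBIC))
"
```

```text
t 36.05 pos [0.5277 0.2627 0.1131] yaw 1.43 tilt [-0.0021  0.0146 -0.9999] w 0.04837206144400374 F [-0.9  0.1 -1. ]
[1, np.float64(0.2), np.float64(-1.0), np.float64(15.7), np.float64(0.1)] 
[1, np.float64(0.2), np.float64(-1.0), np.float64(15.7), np.float64(0.1)] 
[1, np.float64(0.2), np.float64(-1.0), np.float64(15.7), np.float64(0.1)] 
[1, np.float64(0.2), np.float64(-1.0), np.float64(15.7), np.float64(0.1)]
```

View pics/z15.png

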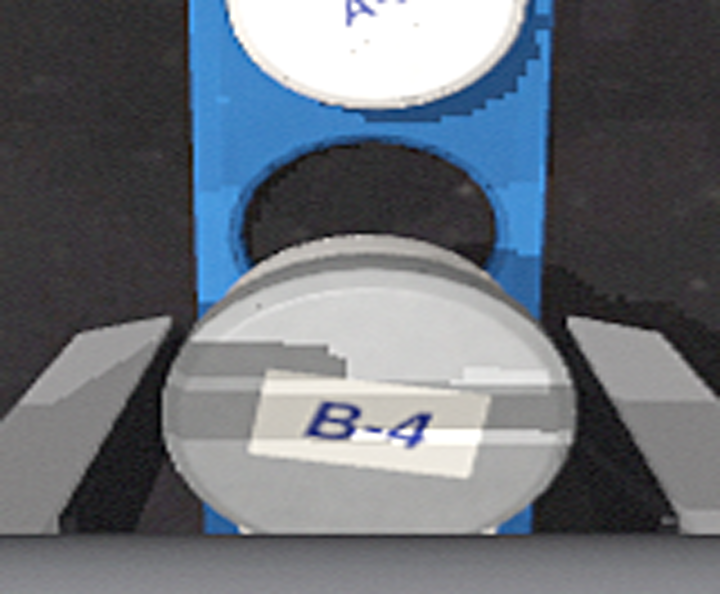

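```bash
python3 -c "
from h import *
import pickle
from scipy.optimize import least_squares
o,g=pickle.load(open('w13.pkl','rb'));R,p=wpose(o,g);hz=g['hand_eye']
def px(L): return np.array([[240+(u+.5)/4.5-.5,130+(v+.5)/3.3-.5] for u,v in L])
L=px([(162,405),(577,405),(368,267),(240,528),(497,528)])
Q=ray(g,L,-.0098,hz[:3,:3],hz[:3,3])[:,:2]
f=least_squares(lambda c:np.hypot(*(Q-c[:2]).T)-c[2],[0,0,.0245]);print('lid tool',f.x,f.fun)
A=ray(g,px([(229,225),(507,225),(370,137),(290,157),(450,157)]),.01,R,p)[:,:2]
f=least_squares(lambda c:np.hypot(*(A-c[:2]).T)-.027,[.527,.267]);print('hole',f.x,f.fun)
"
```

```text
lid tool [ 0.00087075 -0.00081628  0.02427999] [-3.00412147e-04 -2.33185364e-04  2.60320935e-04  1.88698248e-04
  8.45783272e-05]
hole [0.52817105 0.26650051] [-2.75867342e-05 -2.14554368e-04  3.42527475e-04 -3.45484897e-04
 -1.85329130e-05]
```

Call:
jog_arm(
  commands=[1, 0.4, -1.3, 5, 0, 1, 0.3, -1.2, 8, 0, 1, 0, 0, 10, 0, 1, 0, 0, 10, 0, 1, 0, 0, 10, 0, 1, 0, 0, 9, 0, 1, 0, 0, 5, 0, 1, 0, 0, 2, 0, 1, 0, 0, 0, 0, 1, 0, 0, 0, 0],
)

```text
t: 37.3
position: [0.528, 0.266, 0.0492]
eef_rot: [[1.0, 0.025, -0.003], [0.025, -1.0, 0.014], [-0.003, -0.014, -1.0]]
force: [-0.2, -0.1, -0.7]
grip_width: 0.0484
```

Call:
jog_arm(
  commands=[1, 0, 0, 0, 0, 1, 0, 0, 0, 0, 1, 0, 0, 0, 0, 1, 0, 0, 0, 0, 1, 0, 0, 0, 0, 1, 0, 0, 0, 0, 1, 0, 0, 0, 0, 1, 0, 0, 0, 0, 1, 0, 0, 0, 0, 1, 0, 0, 0, 0],
)

```text
t: 38.55
position: [0.5284, 0.2663, 0.0499]
eef_rot: [[1.0, 0.025, -0.002], [0.025, -1.0, 0.015], [-0.002, -0.015, -1.0]]
force: [0.8, 0.2, -1.2]
grip_width: 0.0487
```

```bash
python3 -c "
from h import *
import pickle
o=sensors.get_obs();g=eyes.grab_frame('wrist');save(g,'w14');pickle.dump((o,g),open('w14.pkl','wb'))
s=eyes.grab_frame('side');save(s,'s14');pickle.dump(s,open('s14.pkl','wb'))
plan([([.5283,.2662,.0503],4)],c=1)
im=cv2.imread('pics/w14.png')
cv2.imwrite('pics/z16.png',cv2.resize(im[130:310,240:400],None,fx=4.5,fy=3.3,interpolation=cv2.INTER_CUBIC))
im=cv2.imread('pics/s14.png')
cv2.imwrite('pics/z17.png',cv2.resize(im[230:350,260:380],None,fx=5,fy=5,interpolation=cv2.INTER_CUBIC))
"
```

```text
t 38.65 pos [0.5284 0.2663 0.0499] yaw 1.43 tilt [-0.0018  0.0147 -0.9999] w 0.048159784288449276 F [-0.2 -0.9 -0.9]
[1, np.float64(-0.0), np.float64(0.0), np.float64(-0.1), np.float64(0.1)] 
[1, np.float64(-0.0), np.float64(0.0), np.float64(-0.1), np.float64(0.1)] 
[1, np.float64(-0.0), np.float64(0.0), np.float64(-0.1), np.float64(0.1)] 
[1, np.float64(-0.0), np.float64(0.0), np.float64(-0.1), np.float64(0.1)]
```

View pics/z16.png

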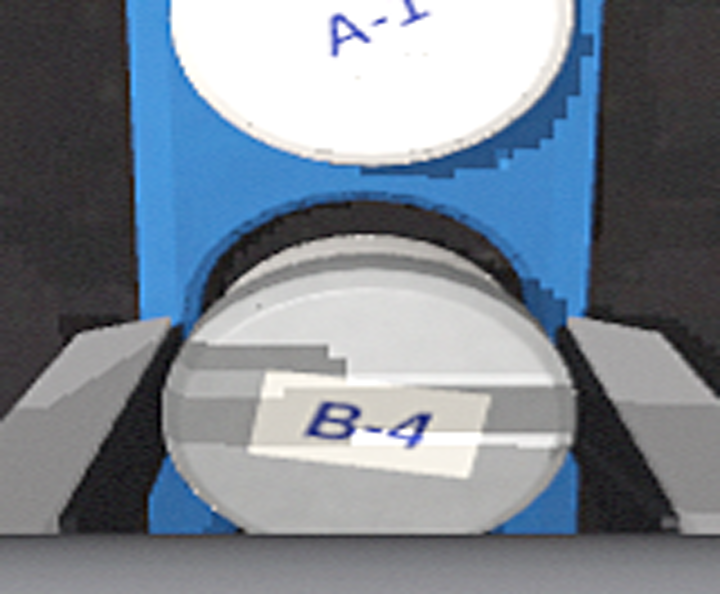

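View pics/z17.png

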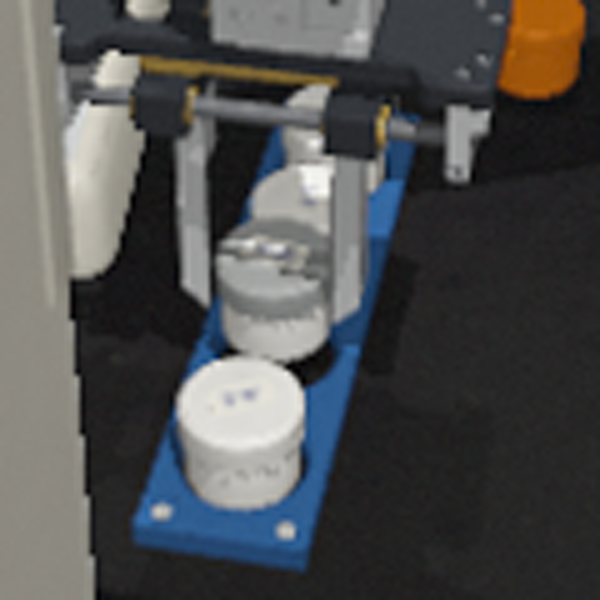

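```bash
python3 -c "
from h import *
print(sensors.get_obs()['qd'].round(2));print(job.hand_in())"
```

```text
[-0.09  0.01 -0.05  0.07 -0.   -0.06 -0.02]
the job is handed in; nothing more can be done
None
```

The job is done and handed in at about 38.7 s of the 69 s allowed.

- **Cream jar:** I set the spare cream-lidded jar down in the end pocket at y ≈ 0.329 m and let go of it. The side and wrist pictures afterwards show it seated level with its neighbours.
- **Grey jar:** I carried it over the carton with its base about 16 cm up. It is now held still over the other empty pocket, at (0.528, 0.266) m.
    - **Height:** its base is about 9.6 mm above the rack.
    - **Centring:** it is within about 1 mm of the pocket's centre.
    - **Contact:** the force readings were at noise level, and the pictures show it clear of the rack and the jar in front of it. The jar behind it was partly hidden from both cameras.
    - **Grip:** it is held at 25 N.

Two checks were not perfect:

- **Tilt:** the tool drifted off vertical during fast moves. I partly corrected this, and the held jar is now about 0.8° off upright by my estimate.
- **Camera agreement:** the top and wrist cameras differed by about 2 mm on positions. I relied on the wrist camera, and the free fit of the cream jar in its pocket agreed with it.

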